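Top up the covered parts crate by feel

TASK

Put the two loose red-topped tins away in the blue covered crate: four of its six cells already hold a tin under their closed flaps, so feel through the flaps for the two empty cells and let one tin down into each, all the way to the cell's floor. When both are in, slide the white tally marker on the crate's ledge all the way to its stop at the green end. Leave the other things on the bench where they are.

Things in the scene. Friction and masses are not known exactly. Their poses are not given: they have to be found in the camera images.
- crate: blue six-cell crate, fixed to the bench. Origin at the centre of the cell block's underside, on the bench; x points to the ledge, y along the long side, z up. Cell block 136 (x) by 200 (y) mm, flat top 94 mm above the bench. Six square 50 mm cells, all alike from outside, centred at x = -32 or 32, y = -64, 0 or 64 mm. On the +x side a ledge 64 mm high, x = 68 to 118 mm, carries the marker
- crate_top (a point): centre of the crate's top, 94 mm above its origin. Flush with it each cell mouth is shut by two grey plastic leaves, hinged on its -x and +x edges, each 24.5 mm long and as wide as the mouth. They swing down into the cell under a very light spring (under 1 N each) and close again by themselves once nothing is in their way
- crate_floor (a point): centre of the crate at the level of the cell floors, 4 mm above its origin. The two empty cells (different ones each time) are free down to here, 90 mm below the top. A tin pushed about 40 mm into an empty cell and let go falls to the floor by its own weight, and the leaves shut over it
- crate_full (a point): centre of the crate at the level of the stored tins' tops, 64 mm above its origin, 30 mm below the crate's top. Four cells (different ones each time) hold a tin like the loose ones, fixed in place: whatever is pushed in through their leaves stops firmly at this level
- tin_a: one of the two loose tins: a small closed screw-top tin, identical to the other, bare aluminium with a yellow band and a red top, a plain 38 mm diameter cylinder 60 mm tall, about 0.12 kg, standing upright on the bench; origin at the centre of its underside, z up along its axis
- tin_b: the other loose tin: a small closed screw-top tin, identical to the other, bare aluminium with a yellow band and a red top, a plain 38 mm diameter cylinder 60 mm tall, about 0.12 kg, standing upright on the bench; origin at the centre of its underside, z up along its axis
- marker (a joint): position in m of the white tally marker along its track on the ledge (it slides along the crate's y): 0 next to the red patch (-y end), 0.09 at its hard stop next to the green patch (+y end); starts between 0 and 0.02. It has about 1.5 N of friction and stays where it is left
- marker_top (a point): centre of the top of the white marker, an upright tab 14 mm wide along the track (crate y), 16 mm across it (crate x), standing 38 mm above the ledge (its foot, the lowest 12 mm, is 16 by 20 mm), so that its top is 103 mm above the bench; x = 96 mm in the crate's frame
- mug: green mug, 80 mm across, 95 mm tall; leave alone. Origin under its centre
- red_cup: small red plastic cup, 60 mm across, 45 mm tall; leave alone. Origin under its centre
- bottle: clear bottle with a blue cap, 60 mm across, 170 mm tall; leave alone. Origin under its centre
- jar: amber glass jar with a black lid, 54 mm across, 60 mm tall; leave alone. Origin under its centre
- meter: yellow multimeter lying flat, 150 by 75 by 36 mm; leave alone. Origin under its centre
- screwdriver: screwdriver lying on the bench; leave alone
Things that resemble listed ones, but are neither listed nor needed, are in the scene too. What is shaped like the tin_b but turquoise is not meant. Leave any turquoise look-alike of the tin_a alone.

How it is judged:
By the outcome, as a careful person would: the job done as asked, in the order asked, and still so for the second after the job is handed in, with the robot touching nothing.
It also fails if it takes over 72 s, if anything falls off the work surface, if the arm or the gripper's body presses on something with over 40 N, if the wrist force passes 120 N, or if a joint passes its speed limit or range.

ROBOT

A 6-joint arm with a two-finger parallel gripper is mounted at the origin on the work surface. World frame = base frame: x ahead of the robot, y to its left, z up, the work surface at z = 0. Lengths are in m, angles in rad, forces in N, time in s.
With the tool pointing down it reaches from about 0.425 to 0.925 m from the base axis. Payload 12.5 kg.
Tool frame: the origin (TCP) lies at the very end of the fingers, on their centre line; the grasp point (between the pads) lies 19 mm behind it; x points along the fingers, z is the direction in which the jaws open and shut, and the axes are right-handed (so a half turn about x gives the same grasp; the last joint's range is limited). The gripper opens to 85 mm and grips with 20 to 120 N. Pads are 22 mm wide; open, the fingers measure 114 mm over their backs; the gripper's body (76 mm by 85 mm) begins 54 mm behind the grasp point. The pads swing forward as they close: fully open they stand 13 mm farther back than shut.
Start: joints at [1.033, 0.491, 1.559, -0, 1.092, -0.106], TCP at [0.262, 0.568, 0.202] pointing down, gripper open.
Joint ranges: [-3.1, 3.1], [-0.84, 2.19], [0.05, 2.79], [-1.13, 4.28], [0.06, 2.93], [-2.69, 2.69]. Speed limits (rad/s): [2.22, 2.22, 2.79, 3.14, 3.14, 3.14].

INTERFACE

Orientations are given as a unit quaternion [x, y, z, w].
In Python, from station import * gives the robot as it stands.
- The arm moves only by the tool jog_arm, never from a script. Its argument "moves" is a list of rows, each an object of numbers: "wx", "wy", "wz": the turn, a rotation vector about the tool's x, y, z scaled (see below); "dx", "dy", "dz": the shift along the tool's x, y, z scaled (see below); "claw": the opening, from -1 (shut) to 1 (fully open). A call has 1 to 20 rows; each row is the pose to reach, as a shift and turn from the pose commanded when the call began, along the tool's axes at that moment, turning the shorter way round; what a row does not reach only later rows make up. The controller multiplies each number of a shift by 0.1 m and each number of a turn by pi rad. A row lasts 1/10 s, in which the tool goes at most 50 mm and 8.59 degrees, less where a joint would pass 70% of its speed; a pose out of reach is approached as far as the arm can. A call with a number of a shift or a turn outside -1 to 1 is refused whole. A call with a gripper value outside its range is refused whole. The fingers move at their own pace and stop on an object; "grip_force" is the grip in N (left out, the last holds). Time passes only in rows, so rows that repeat a pose let the fingers close. It gives the time, the measured TCP pose, the force and the opening at its end, in the units of the state.
- state(): the state, without advancing time (a new reading comes with each control period).
- snapshot(name): name is "scene" or "top" or "wrist"; returns a dict with "image" (400x640x3 uint8, red, green, blue), "fx", "fy", "cx", "cy" (pixels), "R" (3x3) and "t" (3): a world point X has camera coordinates R X + t. Camera axes: x right, y down, z forward; pixel columns grow to the right and rows downward; lengths in m; the calibration is good to about 2 mm. A picture is of the moment at which its call begins. There is no depth.
- finish_job(): hands the job in, once; it reports no verdict.
The state is a dict: "clock": time; "joint_pos": joint angles; "dq": joint speeds; "effort": joint torques, N m; "tcp_pos": TCP position; "tool_rot": TCP orientation; "contact_force": force on the tool from outside, world axes, zero at the start; "ft_torque": the same for the moment, N m; "width": finger opening in m.
Only numpy, scipy, OpenCV 4.12 (cv2) and the standard library are available. Lean on these libraries where they do the work, as an engineer would, in place of code of your own. Each camera call takes 0.05 s, during which the arm holds its last target. There are 200 camera calls.

## Working session

There is one attempt and no reset: what is moved stays moved. The work goes in short steps, Python scripts to look and compute and a tool call to move; the robot and the scene stay as the last step left them, time stands still between calls to the robot, and variables do not carry over. Pictures are saved under pics/ and viewed, about 8 in all and at most 12, crops included, and the job is handed in when it is done.

Besides the shell and the picture viewer there is one more tool, called after "Emit:" as a command line: name --argument value ..., lists and objects as JSON in quotes. jog_arm: Moves the arm, as the interface text tells. Shifts and turns lie within -1 to 1; 1 stands for 0.1 m of shift or pi rad of turn. Its arguments: {"type":"object","properties":{"moves":{"type":"array","items":{"type":"object","properties":{"wx":{"type":"number","minimum":-1,"maximum":1},"wy":{"type":"number","minimum":-1,"maximum":1},"wz":{"type":"number","minimum":-1,"maximum":1},"dx":{"type":"number","minimum":-1,"maximum":1},"dy":{"type":"number","minimum":-1,"maximum":1},"dz":{"type":"number","minimum":-1,"maximum":1},"claw":{"type":"number"}}}},"grip_force":{"type":"number"}},"required":["moves"]}

```bash
mkdir -p pics
python3 - <<'E'
from station import *
import cv2,pickle,numpy as np
S={}
for n in("scene","top"):
    s=snapshot(n);S[n]=s;cv2.imwrite(f"pics/{n}0.png",cv2.cvtColor(s["image"],cv2.COLOR_RGB2BGR))
    print(n,s["fx"],s["cx"],s["cy"],np.round(-s["R"].T@s["t"],3),np.round(s["R"],3).tolist())
pickle.dump(S,open("s0.pkl","wb"));st=state();print(st)
E
```

```text
scene 454.8899910416613 314.4337775233365 206.63379310195006 [1.14  0.321 1.123] [[-0.535, 0.845, 0.013], [0.725, 0.467, -0.506], [-0.433, -0.261, -0.862]]
top 364.05154990866447 320.5440857849884 202.07207201772763 [0.498 0.004 1.296] [[-0.002, -1.0, 0.013], [-0.994, 0.0, -0.11], [0.11, -0.013, -0.994]]
{'clock': 0.1, 'joint_pos': array([ 1.03340124e+00,  4.91476794e-01,  1.55938468e+00, -9.08707515e-06,
        1.09175180e+00, -1.05600747e-01]), 'dq': array([-0.00186162, -0.00294663, -0.00387793, -0.00082579,  0.00088214,
       -0.00163699]), 'effort': array([ 3.23332548e-03, -6.19451737e+01, -2.62026626e+01, -1.11873483e-04,
        2.97444800e-03, -3.72820205e-05]), 'tcp_pos': array([0.26142141, 0.56743599, 0.20160149]), 'tool_rot': array([-0.38144557,  0.59582478,  0.38111756,  0.59518191]), 'contact_force': array([0.06939151, 0.57217687, 0.11418756]), 'ft_torque': array([-0.01788561,  0.01634577,  0.01822763]), 'width': 0.08543078942618786}
```

View pics/top0.png

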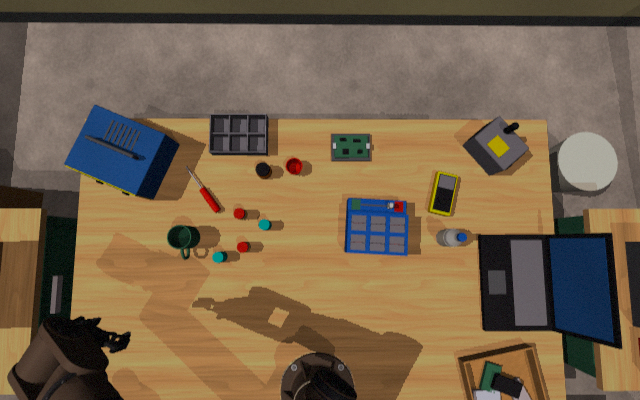

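View pics/scene0.png

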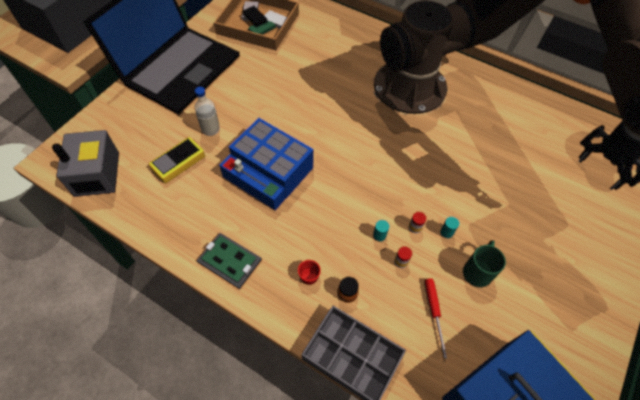

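The top view shows the red-topped tins at (239,213) and (243,247), and the turquoise look-alikes at (265,225) and (220,257). The crate is at about (377,226), with its ledge towards +x and its green end towards +y. The red cup at (294,166) is wider and open. Next I'll measure these and check the candidates in a crop.

```bash
cat > h.py <<'E'
import numpy as np,cv2,pickle
from station import *
def ray(s,u,v,z):
    c=-s["R"].T@s["t"]; d=s["R"].T@np.array([(u-s["cx"])/s["fx"],(v-s["cy"])/s["fy"],1]); return c+d*(z-c[2])/d[2]
def blobs(im,lo,hi,box,amin=5):
    h=cv2.cvtColor(im,cv2.COLOR_RGB2HSV); m=cv2.inRange(h,np.array(lo),np.array(hi)); k=np.zeros_like(m); u0,v0,u1,v1=box;k[v0:v1,u0:u1]=m[v0:v1,u0:u1]
    n,_,st,c=cv2.connectedComponentsWithStats(k,connectivity=4); return [(st[i,4],*c[i]) for i in range(1,n) if st[i,4]>=amin]
E
python3 - <<'E'
from h import *
S=pickle.load(open("s0.pkl","rb"));t=S["top"];s=S["scene"]
def show(l,im,cam,lo,hi,box,z):
    for a,u,v in blobs(im,lo,hi,box): print(l,a,round(u,1),round(v,1),np.round(ray(cam,u,v,z),4))
R=([0,150,60],[5,255,255]);
for lo,hi in (([0,150,60],[8,255,255]),([172,150,60],[180,255,255])):
    show("red top",t["image"],t,lo,hi,(228,200,280,265),.06); show("red scene",s["image"],s,lo,hi,(370,200,430,275),.06)
show("leaf top",t["image"],t,[0,0,60],[180,110,255],(345,210,410,256),.094)
show("leaf scene",s["image"],s,[0,0,60],[180,110,255],(225,115,315,180),.094)
show("white top",t["image"],t,[0,0,150],[180,60,255],(345,195,410,212),.103)
show("white sc",s["image"],s,[0,0,150],[180,60,255],(220,150,250,180),.103)
f=lambda im,x0,y0,x1,y1:cv2.resize(im[y0:y1,x0:x1],(400,400),interpolation=cv2.INTER_CUBIC)
a=np.hstack([f(t["image"],205,190,285,270),f(t["image"],340,190,415,265)])
cv2.imwrite("pics/c1.png",a[:,:,::-1])
E
```

```text
red top 97 238.6 213.0 [0.5975 0.2657 0.06  ]
red top 98 242.1 246.8 [0.4836 0.2516 0.06  ]
red scene 152 418.7 218.0 [0.4848 0.2526 0.06  ]
red scene 167 404.3 253.1 [0.5981 0.2664 0.06  ]
leaf top 6 346.0 212.5 [ 0.5963 -0.0962  0.094 ]
leaf top 25 407.6 220.4 [ 0.5698 -0.3002  0.094 ]
leaf top 223 358.3 222.5 [ 0.5632 -0.1365  0.094 ]
leaf top 223 377.8 223.4 [ 0.5601 -0.2011  0.094 ]
leaf top 228 397.0 224.6 [ 0.5562 -0.2647  0.094 ]
leaf top 10 345.0 230.5 [ 0.5368 -0.0924  0.094 ]
leaf top 228 357.4 241.9 [ 0.4995 -0.1328  0.094 ]
leaf top 226 377.0 243.0 [ 0.4958 -0.1972  0.094 ]
leaf top 223 396.1 244.1 [ 0.4919 -0.2603  0.094 ]
leaf top 5 407.0 253.0 [ 0.4629 -0.2953  0.094 ]
leaf top 7 346.9 252.3 [ 0.4656 -0.0978  0.094 ]
leaf top 42 368.6 253.6 [ 0.4612 -0.1692  0.094 ]
leaf top 18 395.5 255.0 [ 0.4565 -0.2574  0.094 ]
leaf scene 277 277.4 139.3 [ 0.4917 -0.1998  0.094 ]
leaf scene 232 260.3 130.2 [ 0.4909 -0.2609  0.094 ]
leaf scene 238 277.7 140.4 [ 0.4945 -0.197   0.094 ]
leaf scene 246 246.1 144.3 [ 0.5551 -0.2643  0.094 ]
leaf scene 249 295.6 150.9 [ 0.498  -0.1332  0.094 ]
leaf scene 253 263.7 154.9 [ 0.5583 -0.2004  0.094 ]
leaf scene 11 227.3 155.3 [ 0.6146 -0.2852  0.094 ]
leaf scene 266 281.7 165.9 [ 0.5619 -0.1367  0.094 ]
leaf scene 105 238.4 165.3 [ 0.625  -0.2383  0.094 ]
leaf scene 7 253.0 178.0 [ 0.6375 -0.1795  0.094 ]
white top 10 390.9 204.8 [ 0.621  -0.2441  0.103 ]
white sc 18 237.2 161.5 [ 0.6212 -0.2439  0.103 ]
```

View pics/c1.png

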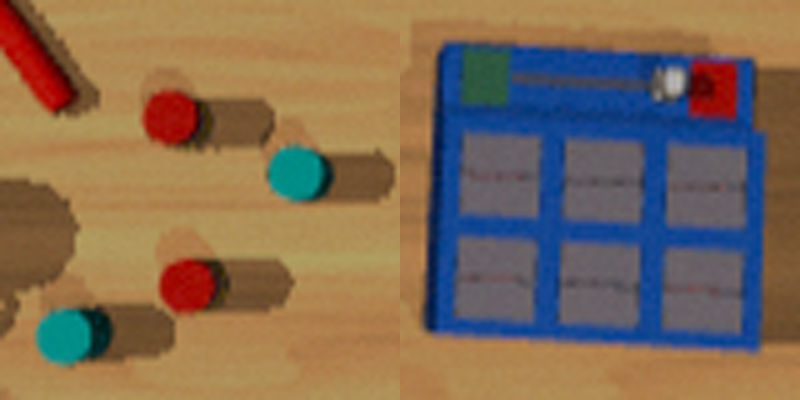

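The crop confirms that the red tops at (239,213) and (242,247) are the two plain tins, at world (0.598,0.266) and (0.484,0.252). The turquoise ones are the decoys.

Both views agree on the crate: centre (0.527,-0.199), yaw -3.2°. The marker is at crate (0.096,-0.040), which matches the given x of 0.096. The two middle cells have darker seams, which is only a hint, so I'll feel them.

First I'll turn the jaws along the crate's x.

Emit:
jog_arm --moves '[{"wx": 0.38,"dy": -1,"dz": -1,"claw": 0.5},{"wx": 0.38,"dy": -1,"dz": -1,"claw": 0.5},{"wx": 0.38,"dy": -1,"dz": -1,"claw": 0.5},{"wx": 0.38,"dy": -1,"dz": -1,"claw": 0.5},{"wx": 0.38,"dy": -1,"dz": -1,"claw": 0.5},{"wx": 0.38,"dy": -1,"dz": -1,"claw": 0.5},{"wx": 0.38,"dy": -1,"dz": -1,"claw": 0.5},{"wx": 0.38,"dy": -1,"dz": -1,"claw": 0.5},{"wx": 0.38,"dy": -1,"dz": -1,"claw": 0.5},{"wx": 0.38,"dy": -1,"dz": -1,"claw": 0.5}]' --grip_force 30

```text
validation failed for argument at $.mo...
```

Emit:
jog_arm --moves '[{"wx": 0.38,"wy": 0.0,"wz": 0.0,"dx": 0.0,"dy": -0.9,"dz": -0.9,"claw": 0.5}]' --grip_force 30

```text
clock: 0.2
tcp_pos: [0.2779, 0.523, 0.2012]
tool_rot: [-0.336, 0.622, 0.337, 0.622]
contact_force: [0.6, -0.3, 0.3]
width: 0.073
```

Emit:
jog_arm --moves '[{"wx": 0.333,"dy": -0.9,"dz": -0.5,"claw": 0.5},{"wx": 0.333,"dy": -0.9,"dz": -0.5,"claw": 0.5},{"wx": 0.333,"dy": -0.9,"dz": -0.5,"claw": 0.5},{"wx": 0.333,"dy": -0.9,"dz": -0.5,"claw": 0.5},{"wx": 0.333,"dy": -0.9,"dz": -0.5,"claw": 0.5},{"wx": 0.333,"dy": -0.9,"dz": -0.5,"claw": 0.5},{"wx": 0.333,"dy": -0.9,"dz": -0.5,"claw": 0.5},{"wx": 0.333,"dy": -0.9,"dz": -0.5,"claw": 0.5},{"wx": 0.333,"dy": -0.9,"dz": -0.5,"claw": 0.5}]'

```text
validation failed for argument at $.mo...
```

Emit:
jog_arm --moves '[{"wx": 0.333,"wy": 0.0,"wz": 0.0,"dx": 0.0,"dy": -0.9,"dz": -0.5,"claw": 0.5},{"wx": 0.333,"wy": 0.0,"wz": 0.0,"dx": 0.0,"dy": -0.9,"dz": -0.5,"claw": 0.5},{"wx": 0.333,"wy": 0.0,"wz": 0.0,"dx": 0.0,"dy": -0.9,"dz": -0.5,"claw": 0.5},{"wx": 0.333,"wy": 0.0,"wz": 0.0,"dx": 0.0,"dy": -0.9,"dz": -0.5,"claw": 0.5},{"wx": 0.333,"wy": 0.0,"wz": 0.0,"dx": 0.0,"dy": -0.9,"dz": -0.5,"claw": 0.5},{"wx": 0.333,"wy": 0.0,"wz": 0.0,"dx": 0.0,"dy": -0.9,"dz": -0.5,"claw": 0.5},{"wx": 0.333,"wy": 0.0,"wz": 0.0,"dx": 0.0,"dy": -0.9,"dz": -0.5,"claw": 0.5},{"wx": 0.333,"wy": 0.0,"wz": 0.0,"dx": 0.0,"dy": -0.9,"dz": -0.5,"claw": 0.5}]'

```text
clock: 1.0
tcp_pos: [0.3265, 0.4294, 0.2019]
tool_rot: [0.021, 0.707, -0.021, 0.707]
contact_force: [0.7, -1.1, -0.1]
width: 0.0643
```

Emit:
jog_arm --moves '[{"wx": 0.0,"wy": 0.0,"wz": 0.0,"dx": 0.0,"dy": -0.84,"dz": 0.84,"claw": 0.5},{"wx": 0.0,"wy": 0.0,"wz": 0.0,"dx": 0.0,"dy": -0.84,"dz": 0.84,"claw": 0.5},{"wx": 0.0,"wy": 0.0,"wz": 0.0,"dx": 0.0,"dy": -0.84,"dz": 0.84,"claw": 0.5},{"wx": 0.0,"wy": 0.0,"wz": 0.0,"dx": 0.0,"dy": -0.84,"dz": 0.84,"claw": 0.5}]'

```text
clock: 1.4
tcp_pos: [0.4071, 0.3392, 0.202]
tool_rot: [0.02, 0.707, -0.02, 0.707]
contact_force: [-0.1, 0.0, 0.7]
width: 0.064
```

Emit:
jog_arm --moves '[{"wx": 0.0,"wy": 0.0,"wz": 0.0,"dx": 0.6,"dy": -0.84,"dz": 0.84,"claw": 0.5},{"wx": 0.0,"wy": 0.0,"wz": 0.0,"dx": 0.6,"dy": -0.84,"dz": 0.84,"claw": 0.5},{"wx": 0.0,"wy": 0.0,"wz": 0.0,"dx": 0.6,"dy": -0.84,"dz": 0.84,"claw": 0.5},{"wx": 0.0,"wy": 0.0,"wz": 0.0,"dx": 0.6,"dy": -0.84,"dz": 0.84,"claw": 0.5},{"wx": 0.0,"wy": 0.0,"wz": 0.0,"dx": 0.6,"dy": -0.84,"dz": 0.84,"claw": 0.5},{"wx": 0.0,"wy": 0.0,"wz": 0.0,"dx": 0.6,"dy": -0.84,"dz": 0.84,"claw": 0.5}]'

```text
clock: 2.0
tcp_pos: [0.4841, 0.2533, 0.1426]
tool_rot: [0.019, 0.707, -0.019, 0.707]
contact_force: [-0.0, -0.5, 0.3]
width: 0.0641
```

Run:
```python
from h import *
s=snapshot("wrist");im=s["image"];cv2.imwrite("pics/w1.png",im[:,:,::-1])
for lo,hi in (([0,150,50],[8,255,255]),([172,150,50],[180,255,255])):
  for a,u,v in blobs(im,lo,hi,(0,0,640,400),150): print(a,round(u),round(v),np.round(ray(s,u,v,.06),4))
st=state();print(st["tcp_pos"],st["clock"])
```

```text
2727 501 26 [0.6124 0.3619 0.06  ]
2209 463 171 [0.5947 0.267  0.06  ]
1967 311 197 [0.4825 0.253  0.06  ]
3529 609 343 [0.7315 0.1081 0.06  ]
[0.48412175 0.25337624 0.14272296] 2.05
```

View pics/w1.png

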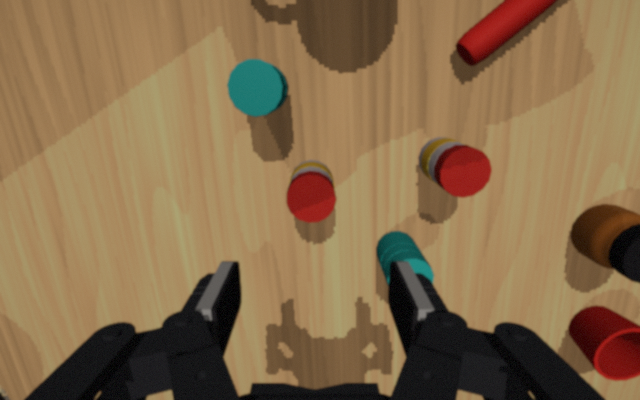

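The wrist view shows the red-topped tin at (311,197), which casts to (0.483,0.253). That is under the TCP, and both fingers are clear of the turquoise ones. Next I'll descend and grip near its top.

Emit:
jog_arm --moves '[{"wx": 0.0,"wy": 0.0,"wz": 0.0,"dx": 0.5,"dy": 0.0,"dz": 0.0,"claw": 0.5},{"wx": 0.0,"wy": 0.0,"wz": 0.0,"dx": 0.95,"dy": 0.0,"dz": 0.0,"claw": 0.5},{"wx": 0.0,"wy": 0.0,"wz": 0.0,"dx": 0.95,"dy": 0.0,"dz": 0.0,"claw": 0.5},{"wx": 0.0,"wy": 0.0,"wz": 0.0,"dx": 0.95,"dy": 0.0,"dz": 0.0,"claw": 0.5}]'

```text
clock: 2.45
tcp_pos: [0.4846, 0.253, 0.048]
tool_rot: [0.02, 0.707, -0.02, 0.707]
contact_force: [0.5, 0.3, 1.3]
width: 0.0642
```

Emit:
jog_arm --moves '[{"wx": 0.0,"wy": 0.0,"wz": 0.0,"dx": 0.1,"dy": 0.0,"dz": 0.0,"claw": 0.5},{"wx": 0.0,"wy": 0.0,"wz": 0.0,"dx": 0.1,"dy": 0.0,"dz": 0.0,"claw": -0.3},{"wx": 0.0,"wy": 0.0,"wz": 0.0,"dx": 0.1,"dy": 0.0,"dz": 0.0,"claw": -0.3},{"wx": 0.0,"wy": 0.0,"wz": 0.0,"dx": 0.1,"dy": 0.0,"dz": 0.0,"claw": -0.3},{"wx": 0.0,"wy": 0.0,"wz": 0.0,"dx": 0.1,"dy": 0.0,"dz": 0.0,"claw": -0.3},{"wx": 0.0,"wy": 0.0,"wz": 0.0,"dx": 0.1,"dy": 0.0,"dz": 0.0,"claw": -0.3},{"wx": 0.0,"wy": 0.0,"wz": 0.0,"dx": 0.1,"dy": 0.0,"dz": 0.0,"claw": -0.3},{"wx": 0.0,"wy": 0.0,"wz": 0.0,"dx": 0.1,"dy": 0.0,"dz": 0.0,"claw": -0.3}]'

```text
clock: 3.25
tcp_pos: [0.4848, 0.2522, 0.0372]
tool_rot: [0.02, 0.707, -0.02, 0.707]
contact_force: [0.1, -0.4, -0.5]
width: 0.0297
```

Run:
```python
from h import *
s=snapshot("wrist");im=s["image"];cv2.imwrite("pics/w2.png",im[:,:,::-1])
st=state();print(st["tcp_pos"],st["width"],st["contact_force"],st["clock"])
```

```text
[0.48472087 0.25220096 0.03710025] 0.029764377017320674 [-0.49813269  0.75104845  0.82943744] 3.3
```

View pics/w2.png

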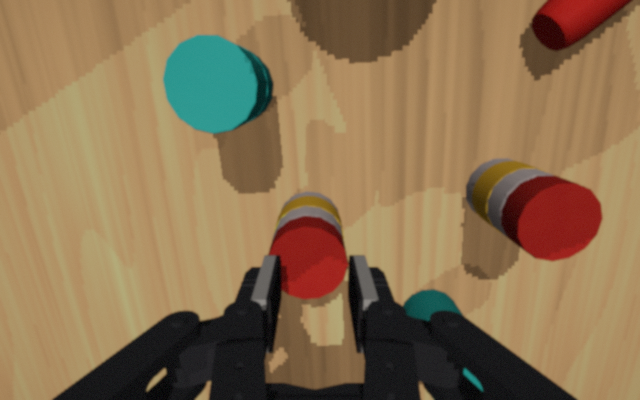

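The width read 30 mm, less than the tin's 38 mm, so nothing is gripped. I'll project the TCP and the tin into this picture to see where the pads really are.

Run:
```python
from h import *
s=snapshot("wrist");im=s["image"];st=state();p=st["tcp_pos"]
def pr(X):
    c=s["R"]@X+s["t"];return np.round([s["fx"]*c[0]/c[2]+s["cx"],s["fy"]*c[1]/c[2]+s["cy"],c[2]],3)
print("cam",-s["R"].T@s["t"],s["fx"],"axes",np.round(s["R"],2).tolist())
print("tcp",pr(p))
for dz in(0,.02,.04,.06,.08): print(dz,pr(p+[-.015,0,dz]),pr(p+[.015,0,dz]))
for lo,hi in (([0,150,50],[8,255,255]),([172,150,50],[180,255,255])):
  for a,u,v in blobs(im,lo,hi,(230,180,380,320),150): print(a,round(u),round(v),np.round(ray(s,u,v,.06),4))
t=snapshot("top");q=snapshot("scene")
for lo,hi in (([0,150,60],[8,255,255]),([172,150,60],[180,255,255])):
  for c,b in((t,(228,200,280,265)),(q,(370,200,430,275))):
    for a,u,v in blobs(c["image"],lo,hi,b): print(a,round(u),round(v),np.round(ray(c,u,v,.06),4))
cr=cv2.resize(q["image"][170:270,350:500],(750,500),interpolation=cv2.INTER_CUBIC);cv2.imwrite("pics/q2.png",cr[:,:,::-1])
```

```text
cam [0.4901996  0.32929365 0.21000296] 356.6285055202644 axes [[1.0, -0.06, 0.0], [-0.05, -0.95, 0.31], [-0.02, -0.31, -0.95]]
tcp [3.12293e+02 2.41809e+02 1.88000e-01]
0 [2.83974e+02 2.43306e+02 1.89000e-01] [3.40691e+02 2.40308e+02 1.88000e-01]
0.02 [2.80572e+02 2.60738e+02 1.70000e-01] [3.43666e+02 2.57457e+02 1.69000e-01]
0.04 [2.76311e+02 2.82579e+02 1.51000e-01] [3.47396e+02 2.78958e+02 1.50000e-01]
0.06 [2.70816e+02 3.10743e+02 1.31000e-01] [3.52211e+02 3.06709e+02 1.31000e-01]
0.08 [2.63460e+02 3.48441e+02 1.12000e-01] [3.58662e+02 3.43899e+02 1.12000e-01]
4790 310 258 [0.4837 0.2545 0.06  ]
102 239 213 [0.5976 0.2656 0.06  ]
46 423 220 [0.4836 0.2638 0.06  ]
167 404 253 [0.5987 0.267  0.06  ]
```

View pics/q2.png

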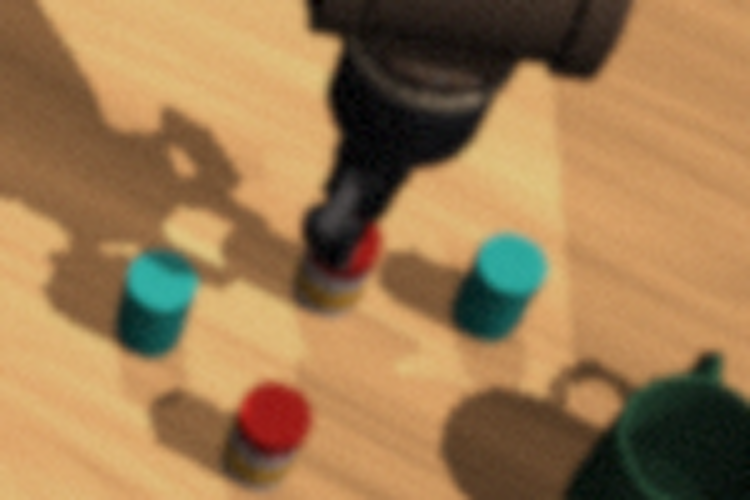

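The tin is still upright and in place, and the pads appear to flank its top. Closing fully will show whether the fingers stop on it.

Emit:
jog_arm --moves '[{"wx": 0.0,"wy": 0.0,"wz": 0.0,"dx": 0.0,"dy": 0.0,"dz": 0.0,"claw": -0.6},{"wx": 0.0,"wy": 0.0,"wz": 0.0,"dx": 0.0,"dy": 0.0,"dz": 0.0,"claw": -0.6},{"wx": 0.0,"wy": 0.0,"wz": 0.0,"dx": 0.0,"dy": 0.0,"dz": 0.0,"claw": -0.6}]'

```text
clock: 3.75
tcp_pos: [0.4847, 0.2522, 0.0371]
tool_rot: [0.02, 0.707, -0.02, 0.707]
contact_force: [0.3, -0.7, 0.1]
width: 0.017
```

Run:
```python
from h import *
s=snapshot("wrist");im=s["image"];cv2.imwrite("pics/w3.png",im[150:400,200:430,::-1])
q=snapshot("scene")["image"];cv2.imwrite("pics/q3.png",cv2.resize(q[190:250,390:450],(500,500),interpolation=cv2.INTER_CUBIC)[:,:,::-1])
st=state();print(st["width"],st["tcp_pos"],st["contact_force"],st["clock"])
```

```text
0.016925735225699203 [0.48471055 0.25222495 0.03711546] [ 0.43304931 -0.16360048 -0.15724515] 3.85
```

View pics/w3.png

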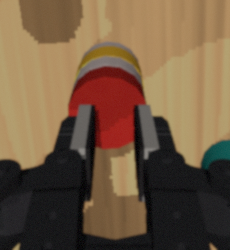

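The fingers closed to 17 mm with no force, while their ends show at v≈257 over the red top. That puts the fingertips near z≈0.057, about 20 mm higher than the reported TCP z, so they closed just above the tin. I'll open, go 18 mm lower and close again; this is safe for the bench under either reading.

Emit:
jog_arm --moves '[{"wx": 0.0,"wy": 0.0,"wz": 0.0,"dx": -0.05,"dy": 0.0,"dz": 0.0,"claw": 0.5},{"wx": 0.0,"wy": 0.0,"wz": 0.0,"dx": -0.05,"dy": 0.0,"dz": 0.0,"claw": 0.5},{"wx": 0.0,"wy": 0.0,"wz": 0.0,"dx": -0.05,"dy": 0.0,"dz": 0.0,"claw": 0.5},{"wx": 0.0,"wy": 0.0,"wz": 0.0,"dx": -0.05,"dy": 0.0,"dz": 0.0,"claw": 0.5},{"wx": 0.0,"wy": 0.0,"wz": 0.0,"dx": -0.05,"dy": 0.0,"dz": 0.0,"claw": 0.5},{"wx": 0.0,"wy": 0.0,"wz": 0.0,"dx": 0.18,"dy": 0.0,"dz": 0.0,"claw": 0.5},{"wx": 0.0,"wy": 0.0,"wz": 0.0,"dx": 0.18,"dy": 0.0,"dz": 0.0,"claw": 0.5},{"wx": 0.0,"wy": 0.0,"wz": 0.0,"dx": 0.18,"dy": 0.0,"dz": 0.0,"claw": -0.6},{"wx": 0.0,"wy": 0.0,"wz": 0.0,"dx": 0.18,"dy": 0.0,"dz": 0.0,"claw": -0.6},{"wx": 0.0,"wy": 0.0,"wz": 0.0,"dx": 0.18,"dy": 0.0,"dz": 0.0,"claw": -0.6},{"wx": 0.0,"wy": 0.0,"wz": 0.0,"dx": 0.18,"dy": 0.0,"dz": 0.0,"claw": -0.6},{"wx": 0.0,"wy": 0.0,"wz": 0.0,"dx": 0.18,"dy": 0.0,"dz": 0.0,"claw": -0.6},{"wx": 0.0,"wy": 0.0,"wz": 0.0,"dx": 0.18,"dy": 0.0,"dz": 0.0,"claw": -0.6}]'

```text
clock: 5.15
tcp_pos: [0.485, 0.2523, 0.0197]
tool_rot: [0.02, 0.706, -0.02, 0.707]
contact_force: [0.1, 0.0, 6.2]
width: 0.0367
```

Run:
```python
from h import *
s=snapshot("wrist");im=s["image"];cv2.imwrite("pics/w4.png",im[100:400,150:480,::-1])
st=state();print(st["width"],st["tcp_pos"],st["contact_force"],st["clock"])
def pr(X):
    c=s["R"]@X+s["t"];return np.round([s["fx"]*c[0]/c[2]+s["cx"],s["fy"]*c[1]/c[2]+s["cy"]],0)
for dz in(0,.01,.02,.03): print(dz,pr(st["tcp_pos"]+[-.019,0,dz]),pr(st["tcp_pos"]+[.019,0,dz]))
```

```text
0.03675420029469426 [0.48498384 0.2523591  0.01973927] [-0.71252066  0.27364189  6.18074561] 5.2
0 [276. 244.] [348. 240.]
0.01 [274. 252.] [350. 248.]
0.02 [272. 261.] [352. 257.]
0.03 [270. 271.] [354. 267.]
```

View pics/w4.png

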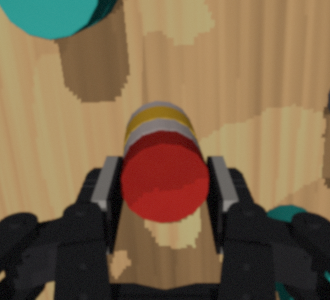

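Now it's a real grip: width 36.8 mm, and the tin is between the pads with its top clear. I'll lift it and carry it to above the (-32,0) cell.

Emit:
jog_arm --moves '[{"wx": 0.0,"wy": 0.0,"wz": 0.0,"dx": -0.4,"dy": 0.0,"dz": 0.0,"claw": -0.6},{"wx": 0.0,"wy": 0.0,"wz": 0.0,"dx": -0.8,"dy": 0.0,"dz": 0.0,"claw": -0.6},{"wx": 0.0,"wy": 0.0,"wz": 0.0,"dx": -1.0,"dy": 0.0,"dz": 0.0,"claw": -0.6},{"wx": 0.0,"wy": 0.0,"wz": 0.0,"dx": -1.0,"dy": 0.0,"dz": 0.0,"claw": -0.6}]' --grip_force 40

```text
clock: 5.6
tcp_pos: [0.4858, 0.2526, 0.1218]
tool_rot: [0.021, 0.705, -0.019, 0.708]
contact_force: [0.2, -0.3, -0.9]
width: 0.036
```

Emit:
jog_arm --moves '[{"wx": 0.0,"wy": 0.0,"wz": 0.0,"dx": -0.3,"dy": -0.4,"dz": 0.2,"claw": -0.6},{"wx": 0.0,"wy": 0.0,"wz": 0.0,"dx": -0.5,"dy": -0.88,"dz": 0.356,"claw": -0.6},{"wx": 0.0,"wy": 0.0,"wz": 0.0,"dx": -0.5,"dy": -0.88,"dz": 0.356,"claw": -0.6},{"wx": 0.0,"wy": 0.0,"wz": 0.0,"dx": -0.5,"dy": -0.88,"dz": 0.356,"claw": -0.6}]'

```text
clock: 6.0
tcp_pos: [0.5154, 0.161, 0.1685]
tool_rot: [0.021, 0.707, -0.021, 0.707]
contact_force: [-0.3, 0.3, -1.9]
width: 0.0361
```

Emit:
jog_arm --moves '[{"wx": 0.0,"wy": 0.0,"wz": 0.0,"dx": 0.0,"dy": -0.45,"dz": 0.0,"claw": -0.6},{"wx": 0.0,"wy": 0.0,"wz": 0.0,"dx": 0.0,"dy": -0.9,"dz": 0.0,"claw": -0.6},{"wx": 0.0,"wy": 0.0,"wz": 0.0,"dx": 0.0,"dy": -0.9,"dz": 0.0,"claw": -0.6}]'

```text
clock: 6.3
tcp_pos: [0.5091, 0.07, 0.1676]
tool_rot: [0.021, 0.708, -0.021, 0.706]
contact_force: [-0.2, 0.5, -1.2]
width: 0.036
```

Emit:
jog_arm --moves '[{"wx": 0.0,"wy": 0.0,"wz": 0.0,"dx": 0.0,"dy": -0.45,"dz": 0.0,"claw": -0.6},{"wx": 0.0,"wy": 0.0,"wz": 0.0,"dx": 0.0,"dy": -0.9,"dz": 0.0,"claw": -0.6},{"wx": 0.0,"wy": 0.0,"wz": 0.0,"dx": 0.0,"dy": -0.9,"dz": 0.0,"claw": -0.6}]'

```text
clock: 6.6
tcp_pos: [0.5045, -0.0197, 0.1678]
tool_rot: [0.021, 0.707, -0.021, 0.706]
contact_force: [0.7, 1.0, -0.7]
width: 0.036
```

Emit:
jog_arm --moves '[{"wx": 0.0,"wy": 0.0,"wz": 0.0,"dx": 0.0,"dy": -0.45,"dz": 0.0,"claw": -0.6},{"wx": 0.0,"wy": 0.0,"wz": 0.0,"dx": 0.0,"dy": -0.9,"dz": 0.0,"claw": -0.6},{"wx": 0.0,"wy": 0.0,"wz": 0.0,"dx": 0.0,"dy": -0.9,"dz": 0.0,"claw": -0.6}]'

```text
clock: 6.9
tcp_pos: [0.4998, -0.1094, 0.1679]
tool_rot: [0.021, 0.707, -0.021, 0.706]
contact_force: [0.7, 0.4, -0.4]
width: 0.0354
```

Emit:
jog_arm --moves '[{"wx": 0.0,"wy": 0.0,"wz": 0.0,"dx": 0.0,"dy": -0.45,"dz": 0.0,"claw": -0.6},{"wx": 0.0,"wy": 0.0,"wz": 0.0,"dx": 0.0,"dy": -0.9,"dz": 0.0,"claw": -0.6},{"wx": 0.0,"wy": 0.0,"wz": 0.0,"dx": 0.0,"dy": -0.9,"dz": 0.0,"claw": -0.6},{"wx": 0.0,"wy": 0.0,"wz": 0.0,"dx": 0.0,"dy": -0.9,"dz": 0.0,"claw": -0.6},{"wx": 0.0,"wy": 0.0,"wz": 0.0,"dx": 0.0,"dy": -0.9,"dz": 0.0,"claw": -0.6}]'

```text
clock: 7.4
tcp_pos: [0.4948, -0.1953, 0.1684]
tool_rot: [0.02, 0.707, -0.019, 0.706]
contact_force: [-0.4, 0.4, -1.1]
width: 0.0358
```

```bash
cat > chk.py <<'E'
from h import *
import sys
s=snapshot("wrist");im=s["image"];cv2.imwrite(f"pics/{sys.argv[1]}.png",im[:,:,::-1])
st=state();print(st["width"],st["tcp_pos"],st["tool_rot"],st["contact_force"],st["clock"])
for a,u,v in blobs(im,[0,0,60],[180,110,255],(0,0,640,260),1500): print(a,round(u),round(v),np.round(ray(s,u,v,.094),4))
E
python3 chk.py w5
```

```text
0.03611729172526208 [ 0.49485603 -0.19525763  0.16865115] [ 0.01985548  0.70710135 -0.01930847  0.70656961] [-0.54368828 -0.04862684 -1.18810992] 7.45
92961 319 118 [ 0.5021 -0.1373  0.094 ]
5746 314 111 [ 0.4988 -0.1329  0.094 ]
5709 409 111 [ 0.563  -0.1364  0.094 ]
1796 488 97 [ 0.615  -0.1305  0.094 ]
3990 313 201 [ 0.4949 -0.1963  0.094 ]
4578 402 202 [ 0.5593 -0.2006  0.094 ]
```

View pics/w5.png

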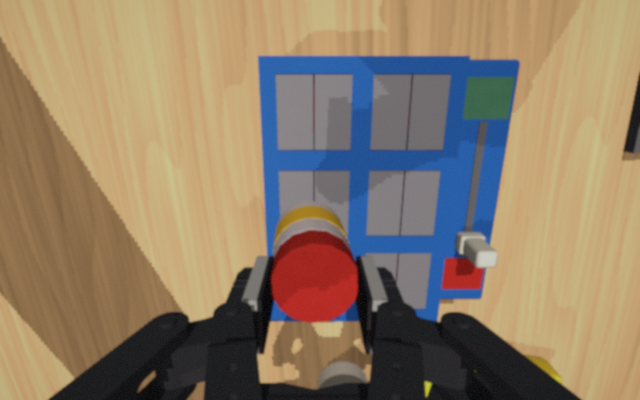

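The wrist view shows the tin held over the (-32,0) cell. The cell centres from this view match my values within 1 mm: middle cells (0.495,-0.197) and (0.559,-0.201). I'll push down to just above the full level, then feel in small steps.

Emit:
jog_arm --moves '[{"wx": 0.0,"wy": 0.0,"wz": 0.0,"dx": 0.3,"dy": -0.02,"dz": 0.0,"claw": -0.6},{"wx": 0.0,"wy": 0.0,"wz": 0.0,"dx": 0.5,"dy": -0.02,"dz": 0.0,"claw": -0.6},{"wx": 0.0,"wy": 0.0,"wz": 0.0,"dx": 0.6,"dy": -0.02,"dz": 0.0,"claw": -0.6},{"wx": 0.0,"wy": 0.0,"wz": 0.0,"dx": 0.7,"dy": -0.02,"dz": 0.0,"claw": -0.6},{"wx": 0.0,"wy": 0.0,"wz": 0.0,"dx": 0.8,"dy": -0.02,"dz": 0.0,"claw": -0.6},{"wx": 0.0,"wy": 0.0,"wz": 0.0,"dx": 0.8,"dy": -0.02,"dz": 0.0,"claw": -0.6}]'

```text
clock: 8.05
tcp_pos: [0.4942, -0.1986, 0.0882]
tool_rot: [0.02, 0.707, -0.02, 0.706]
contact_force: [-0.7, 0.2, -1.0]
width: 0.0359
```

Emit:
jog_arm --moves '[{"wx": 0.0,"wy": 0.0,"wz": 0.0,"dx": 0.02,"dy": 0.0,"dz": 0.0,"claw": -0.6},{"wx": 0.0,"wy": 0.0,"wz": 0.0,"dx": 0.04,"dy": 0.0,"dz": 0.0,"claw": -0.6}]'

```text
clock: 8.25
tcp_pos: [0.4948, -0.1992, 0.0854]
tool_rot: [0.02, 0.707, -0.02, 0.707]
contact_force: [0.1, -0.0, -0.1]
width: 0.0362
```

Emit:
jog_arm --moves '[{"wx": 0.0,"wy": 0.0,"wz": 0.0,"dx": 0.015,"dy": 0.02,"dz": 0.0,"claw": -0.6},{"wx": 0.0,"wy": 0.0,"wz": 0.0,"dx": 0.03,"dy": 0.02,"dz": 0.0,"claw": -0.6}]'

```text
clock: 8.45
tcp_pos: [0.4947, -0.197, 0.0822]
tool_rot: [0.02, 0.707, -0.02, 0.707]
contact_force: [-0.4, -0.2, -1.1]
width: 0.0362
```

Emit:
jog_arm --moves '[{"wx": 0.0,"wy": 0.0,"wz": 0.0,"dx": 0.015,"dy": 0.0,"dz": 0.0,"claw": -0.6}]'

```text
clock: 8.55
tcp_pos: [0.4947, -0.1971, 0.0806]
tool_rot: [0.02, 0.707, -0.02, 0.707]
contact_force: [-0.4, -0.2, -2.0]
width: 0.0361
```

No stop at 33 mm depth, so this cell is empty. I'll go on down to about 40 mm, watching for the fingertips touching the crate.

Emit:
jog_arm --moves '[{"wx": 0.0,"wy": 0.0,"wz": 0.0,"dx": 0.015,"dy": 0.0,"dz": 0.0,"claw": -0.6},{"wx": 0.0,"wy": 0.0,"wz": 0.0,"dx": 0.03,"dy": 0.0,"dz": 0.0,"claw": -0.6}]'

```text
clock: 8.75
tcp_pos: [0.4947, -0.1971, 0.0775]
tool_rot: [0.02, 0.707, -0.02, 0.707]
contact_force: [0.7, -0.5, -1.0]
width: 0.0365
```

Emit:
jog_arm --moves '[{"wx": 0.0,"wy": 0.0,"wz": 0.0,"dx": 0.02,"dy": 0.0,"dz": 0.0,"claw": -0.6}]'

```text
clock: 8.85
tcp_pos: [0.4947, -0.1971, 0.0755]
tool_rot: [0.02, 0.707, -0.02, 0.707]
contact_force: [-0.4, -0.2, -1.1]
width: 0.0362
```

Emit:
jog_arm --moves '[{"wx": 0.0,"wy": 0.0,"wz": 0.0,"dx": 0.02,"dy": 0.0,"dz": 0.0,"claw": -0.6}]'

```text
clock: 8.95
tcp_pos: [0.4947, -0.1971, 0.0734]
tool_rot: [0.02, 0.707, -0.02, 0.707]
contact_force: [1.2, 0.5, -1.6]
width: 0.0359
```

Emit:
jog_arm --moves '[{"wx": 0.0,"wy": 0.0,"wz": 0.0,"dx": 0.0,"dy": 0.0,"dz": 0.0,"claw": 0.4},{"wx": 0.0,"wy": 0.0,"wz": 0.0,"dx": 0.0,"dy": 0.0,"dz": 0.0,"claw": 0.4},{"wx": 0.0,"wy": 0.0,"wz": 0.0,"dx": 0.0,"dy": 0.0,"dz": 0.0,"claw": 0.4},{"wx": 0.0,"wy": 0.0,"wz": 0.0,"dx": 0.0,"dy": 0.0,"dz": 0.0,"claw": 0.4},{"wx": 0.0,"wy": 0.0,"wz": 0.0,"dx": 0.0,"dy": 0.0,"dz": 0.0,"claw": 0.4},{"wx": 0.0,"wy": 0.0,"wz": 0.0,"dx": -0.5,"dy": 0.0,"dz": 0.0,"claw": 0.5},{"wx": 0.0,"wy": 0.0,"wz": 0.0,"dx": -0.95,"dy": 0.0,"dz": 0.0,"claw": 0.5},{"wx": 0.0,"wy": 0.0,"wz": 0.0,"dx": -0.95,"dy": 0.0,"dz": 0.0,"claw": 0.5}]'

```text
clock: 9.75
tcp_pos: [0.4967, -0.1981, 0.1738]
tool_rot: [0.019, 0.704, -0.022, 0.71]
contact_force: [-0.2, 0.1, -1.2]
width: 0.0643
```

```bash
python3 chk.py w6
python3 - <<'E'
import cv2
a=cv2.imread("pics/w6.png");print(a.shape)
E
```

```text
0.06405228439494838 [ 0.49566285 -0.1975869   0.17121323] [ 0.01935082  0.70512116 -0.02099994  0.70851161] [ 0.25439383  0.39049023 -0.94647016] 9.8
89475 318 121 [ 0.5038 -0.1435  0.094 ]
5615 309 106 [ 0.4988 -0.1329  0.094 ]
5537 403 106 [ 0.5628 -0.1364  0.094 ]
1766 480 92 [ 0.6151 -0.1306  0.094 ]
4393 310 196 [ 0.4952 -0.1971  0.094 ]
4417 397 196 [ 0.5593 -0.2007  0.094 ]
(400, 640, 3)
```

View pics/w6.png

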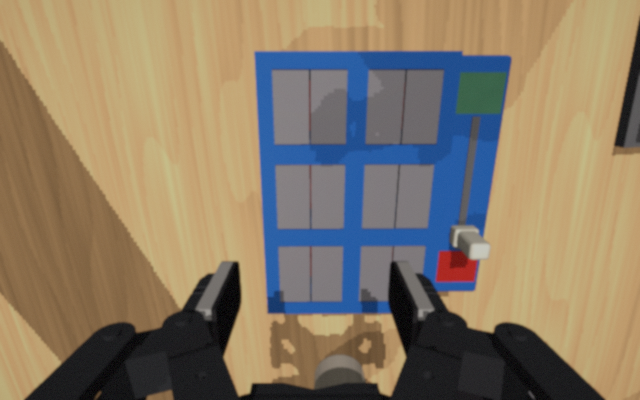

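The leaves of (-32,0) are shut flat again (310,196) and the tin has gone in. Back for the second tin.

Emit:
jog_arm --moves '[{"wx": 0.0,"wy": 0.0,"wz": 0.0,"dx": 0.0,"dy": 0.47,"dz": 0.08,"claw": 0.5},{"wx": 0.0,"wy": 0.0,"wz": 0.0,"dx": 0.0,"dy": 0.94,"dz": 0.15,"claw": 0.5},{"wx": 0.0,"wy": 0.0,"wz": 0.0,"dx": 0.0,"dy": 0.94,"dz": 0.15,"claw": 0.5}]'

```text
clock: 10.1
tcp_pos: [0.5149, -0.1, 0.1676]
tool_rot: [0.019, 0.707, -0.018, 0.706]
contact_force: [-0.1, 0.9, 0.8]
width: 0.0643
```

Emit:
jog_arm --moves '[{"wx": 0.0,"wy": 0.0,"wz": 0.0,"dx": 0.0,"dy": 0.47,"dz": 0.08,"claw": 0.5},{"wx": 0.0,"wy": 0.0,"wz": 0.0,"dx": 0.0,"dy": 0.94,"dz": 0.15,"claw": 0.5},{"wx": 0.0,"wy": 0.0,"wz": 0.0,"dx": 0.0,"dy": 0.94,"dz": 0.15,"claw": 0.5}]'

```text
clock: 10.4
tcp_pos: [0.5354, -0.0074, 0.1676]
tool_rot: [0.019, 0.707, -0.019, 0.706]
contact_force: [-0.6, -1.0, 0.1]
width: 0.0642
```

Emit:
jog_arm --moves '[{"wx": 0.0,"wy": 0.0,"wz": 0.0,"dx": 0.0,"dy": 0.47,"dz": 0.08,"claw": 0.5},{"wx": 0.0,"wy": 0.0,"wz": 0.0,"dx": 0.0,"dy": 0.94,"dz": 0.15,"claw": 0.5},{"wx": 0.0,"wy": 0.0,"wz": 0.0,"dx": 0.0,"dy": 0.94,"dz": 0.15,"claw": 0.5}]'

```text
clock: 10.7
tcp_pos: [0.5559, 0.0851, 0.1676]
tool_rot: [0.019, 0.707, -0.019, 0.707]
contact_force: [-0.3, -0.9, 0.2]
width: 0.0641
```

Emit:
jog_arm --moves '[{"wx": 0.0,"wy": 0.0,"wz": 0.0,"dx": 0.0,"dy": 0.47,"dz": 0.08,"claw": 0.5},{"wx": 0.0,"wy": 0.0,"wz": 0.0,"dx": 0.0,"dy": 0.94,"dz": 0.15,"claw": 0.5},{"wx": 0.0,"wy": 0.0,"wz": 0.0,"dx": 0.0,"dy": 0.94,"dz": 0.15,"claw": 0.5}]'

```text
clock: 11.0
tcp_pos: [0.5765, 0.1777, 0.1675]
tool_rot: [0.019, 0.707, -0.019, 0.707]
contact_force: [-0.0, -0.3, -0.5]
width: 0.0641
```

Emit:
jog_arm --moves '[{"wx": 0.0,"wy": 0.0,"wz": 0.0,"dx": 0.0,"dy": 0.47,"dz": 0.08,"claw": 0.5},{"wx": 0.0,"wy": 0.0,"wz": 0.0,"dx": 0.4,"dy": 0.93,"dz": 0.15,"claw": 0.5},{"wx": 0.0,"wy": 0.0,"wz": 0.0,"dx": 0.4,"dy": 0.93,"dz": 0.15,"claw": 0.5},{"wx": 0.0,"wy": 0.0,"wz": 0.0,"dx": 0.4,"dy": 0.93,"dz": 0.15,"claw": 0.5},{"wx": 0.0,"wy": 0.0,"wz": 0.0,"dx": 0.4,"dy": 0.93,"dz": 0.15,"claw": 0.5}]'

```text
clock: 11.5
tcp_pos: [0.5965, 0.2652, 0.1287]
tool_rot: [0.02, 0.707, -0.021, 0.707]
contact_force: [-0.2, -0.2, 0.3]
width: 0.0644
```

Run:
```python
from h import *
s=snapshot("wrist");im=s["image"]
for lo,hi in (([0,150,50],[8,255,255]),([172,150,50],[180,255,255])):
  for a,u,v in blobs(im,lo,hi,(0,0,640,400),150): print(a,round(u),round(v),np.round(ray(s,u,v,.06),4))
st=state();print(st["tcp_pos"],st["tool_rot"],st["clock"])
```

```text
4031 367 39 [0.636  0.3692 0.06  ]
2180 313 200 [0.5967 0.267  0.06  ]
[0.59669919 0.26511916 0.12929494] [ 0.02064143  0.70663277 -0.02066638  0.70697734] 11.55
```

Emit:
jog_arm --moves '[{"wx": 0.0,"wy": 0.0,"wz": 0.0,"dx": 0.3,"dy": 0.015,"dz": 0.01,"claw": 0.5},{"wx": 0.0,"wy": 0.0,"wz": 0.0,"dx": 0.6,"dy": 0.015,"dz": 0.01,"claw": 0.5},{"wx": 0.0,"wy": 0.0,"wz": 0.0,"dx": 0.9,"dy": 0.015,"dz": 0.01,"claw": 0.5},{"wx": 0.0,"wy": 0.0,"wz": 0.0,"dx": 0.9,"dy": 0.015,"dz": 0.01,"claw": 0.5}]'

```text
clock: 11.95
tcp_pos: [0.5962, 0.2663, 0.0363]
tool_rot: [0.02, 0.708, -0.021, 0.705]
contact_force: [-0.3, 0.5, 0.0]
width: 0.0646
```

Emit:
jog_arm --moves '[{"wx": 0.0,"wy": 0.0,"wz": 0.0,"dx": 0.19,"dy": 0.0,"dz": 0.0,"claw": 0.5},{"wx": 0.0,"wy": 0.0,"wz": 0.0,"dx": 0.19,"dy": 0.0,"dz": 0.0,"claw": 0.5},{"wx": 0.0,"wy": 0.0,"wz": 0.0,"dx": 0.19,"dy": 0.0,"dz": 0.0,"claw": -0.6},{"wx": 0.0,"wy": 0.0,"wz": 0.0,"dx": 0.19,"dy": 0.0,"dz": 0.0,"claw": -0.6},{"wx": 0.0,"wy": 0.0,"wz": 0.0,"dx": 0.19,"dy": 0.0,"dz": 0.0,"claw": -0.6},{"wx": 0.0,"wy": 0.0,"wz": 0.0,"dx": 0.19,"dy": 0.0,"dz": 0.0,"claw": -0.6},{"wx": 0.0,"wy": 0.0,"wz": 0.0,"dx": 0.19,"dy": 0.0,"dz": 0.0,"claw": -0.6},{"wx": 0.0,"wy": 0.0,"wz": 0.0,"dx": 0.19,"dy": 0.0,"dz": 0.0,"claw": -0.6}]'

```text
clock: 12.75
tcp_pos: [0.5982, 0.2685, 0.0217]
tool_rot: [0.02, 0.706, -0.02, 0.708]
contact_force: [-2.3, -0.8, 6.3]
width: 0.0355
```

Second tin gripped (35.5 mm). I'll lift it and carry it to the (+32,0) cell.

Emit:
jog_arm --moves '[{"wx": 0.0,"wy": 0.0,"wz": 0.0,"dx": -0.4,"dy": 0.0,"dz": 0.0,"claw": -0.6},{"wx": 0.0,"wy": 0.0,"wz": 0.0,"dx": -0.8,"dy": 0.0,"dz": 0.0,"claw": -0.6},{"wx": 0.0,"wy": 0.0,"wz": 0.0,"dx": -1.0,"dy": 0.0,"dz": 0.0,"claw": -0.6},{"wx": 0.0,"wy": 0.0,"wz": 0.0,"dx": -1.0,"dy": 0.0,"dz": 0.0,"claw": -0.6}]'

```text
clock: 13.15
tcp_pos: [0.5989, 0.2688, 0.124]
tool_rot: [0.021, 0.705, -0.019, 0.709]
contact_force: [0.2, 0.3, -1.3]
width: 0.0355
```

Emit:
jog_arm --moves '[{"wx": 0.0,"wy": 0.0,"wz": 0.0,"dx": -0.3,"dy": -0.4,"dz": -0.05,"claw": -0.6},{"wx": 0.0,"wy": 0.0,"wz": 0.0,"dx": -0.5,"dy": -0.94,"dz": -0.12,"claw": -0.6},{"wx": 0.0,"wy": 0.0,"wz": 0.0,"dx": -0.5,"dy": -0.94,"dz": -0.12,"claw": -0.6},{"wx": 0.0,"wy": 0.0,"wz": 0.0,"dx": -0.5,"dy": -0.94,"dz": -0.12,"claw": -0.6}]'

```text
clock: 13.55
tcp_pos: [0.58, 0.1739, 0.1699]
tool_rot: [0.021, 0.707, -0.021, 0.707]
contact_force: [-0.5, -0.6, -1.7]
width: 0.036
```

Emit:
jog_arm --moves '[{"wx": 0.0,"wy": 0.0,"wz": 0.0,"dx": 0.0,"dy": -0.47,"dz": 0.0,"claw": -0.6},{"wx": 0.0,"wy": 0.0,"wz": 0.0,"dx": 0.0,"dy": -0.94,"dz": 0.0,"claw": -0.6},{"wx": 0.0,"wy": 0.0,"wz": 0.0,"dx": 0.0,"dy": -0.94,"dz": 0.0,"claw": -0.6}]'

```text
clock: 13.85
tcp_pos: [0.5744, 0.0783, 0.1684]
tool_rot: [0.021, 0.707, -0.021, 0.706]
contact_force: [0.5, 0.3, -1.0]
width: 0.0362
```

Emit:
jog_arm --moves '[{"wx": 0.0,"wy": 0.0,"wz": 0.0,"dx": 0.0,"dy": -0.47,"dz": 0.0,"claw": -0.6},{"wx": 0.0,"wy": 0.0,"wz": 0.0,"dx": 0.0,"dy": -0.94,"dz": 0.0,"claw": -0.6},{"wx": 0.0,"wy": 0.0,"wz": 0.0,"dx": 0.0,"dy": -0.94,"dz": 0.0,"claw": -0.6}]'

```text
clock: 14.15
tcp_pos: [0.5694, -0.0155, 0.1685]
tool_rot: [0.021, 0.707, -0.021, 0.706]
contact_force: [0.3, 0.2, -0.3]
width: 0.036
```

Emit:
jog_arm --moves '[{"wx": 0.0,"wy": 0.0,"wz": 0.0,"dx": 0.0,"dy": -0.47,"dz": 0.0,"claw": -0.6},{"wx": 0.0,"wy": 0.0,"wz": 0.0,"dx": 0.0,"dy": -0.94,"dz": 0.0,"claw": -0.6},{"wx": 0.0,"wy": 0.0,"wz": 0.0,"dx": 0.0,"dy": -0.94,"dz": 0.0,"claw": -0.6}]'

```text
clock: 14.45
tcp_pos: [0.5643, -0.1094, 0.1685]
tool_rot: [0.021, 0.707, -0.021, 0.707]
contact_force: [-0.1, 1.6, -0.8]
width: 0.0359
```

Emit:
jog_arm --moves '[{"wx": 0.0,"wy": 0.0,"wz": 0.0,"dx": 0.0,"dy": -0.47,"dz": 0.0,"claw": -0.6},{"wx": 0.0,"wy": 0.0,"wz": 0.0,"dx": 0.0,"dy": -0.94,"dz": 0.0,"claw": -0.6},{"wx": 0.0,"wy": 0.0,"wz": 0.0,"dx": 0.0,"dy": -0.94,"dz": 0.0,"claw": -0.6},{"wx": 0.0,"wy": 0.0,"wz": 0.0,"dx": 0.0,"dy": -0.94,"dz": 0.0,"claw": -0.6},{"wx": 0.0,"wy": 0.0,"wz": 0.0,"dx": 0.0,"dy": -0.94,"dz": 0.0,"claw": -0.6}]'

```text
clock: 14.95
tcp_pos: [0.5589, -0.1986, 0.169]
tool_rot: [0.02, 0.707, -0.019, 0.707]
contact_force: [-0.4, 0.8, -0.4]
width: 0.036
```

```bash
python3 chk.py w7;python3 - <<'E'
from h import *
im=cv2.cvtColor(cv2.imread("pics/w7.png"),cv2.COLOR_BGR2RGB)
for lo,hi in (([0,150,50],[8,255,255]),([172,150,50],[180,255,255])):
  print(blobs(im,lo,hi,(0,150,640,400),500))
E
```

```text
0.036122325603139396 [ 0.55894169 -0.1985436   0.16920254] [ 0.01981379  0.70703002 -0.01938294  0.70664012] [ 0.55019427 -0.54347353 -0.48523887] 15.0
78760 291 131 [ 0.5464 -0.1488  0.094 ]
7956 606 84 [ 0.7563 -0.1295  0.094 ]
5701 218 112 [ 0.4986 -0.1332  0.094 ]
5697 313 112 [ 0.5626 -0.1368  0.094 ]
1926 400 98 [ 0.6207 -0.1309  0.094 ]
4549 225 202 [ 0.495  -0.1971  0.094 ]
4042 313 203 [ 0.5589 -0.2008  0.094 ]
[(np.int32(6077), np.float64(314.02797432943885), np.float64(278.26674345894355))]
[]
```

Emit:
jog_arm --moves '[{"wx": 0.0,"wy": 0.0,"wz": 0.0,"dx": 0.3,"dy": -0.015,"dz": 0.0,"claw": -0.6},{"wx": 0.0,"wy": 0.0,"wz": 0.0,"dx": 0.5,"dy": -0.015,"dz": 0.0,"claw": -0.6},{"wx": 0.0,"wy": 0.0,"wz": 0.0,"dx": 0.6,"dy": -0.015,"dz": 0.0,"claw": -0.6},{"wx": 0.0,"wy": 0.0,"wz": 0.0,"dx": 0.7,"dy": -0.015,"dz": 0.0,"claw": -0.6},{"wx": 0.0,"wy": 0.0,"wz": 0.0,"dx": 0.8,"dy": -0.015,"dz": 0.0,"claw": -0.6},{"wx": 0.0,"wy": 0.0,"wz": 0.0,"dx": 0.8,"dy": -0.015,"dz": 0.0,"claw": -0.6}]'

```text
clock: 15.6
tcp_pos: [0.5581, -0.2013, 0.0886]
tool_rot: [0.02, 0.707, -0.02, 0.706]
contact_force: [0.6, -0.8, -1.7]
width: 0.0356
```

Emit:
jog_arm --moves '[{"wx": 0.0,"wy": 0.0,"wz": 0.0,"dx": 0.02,"dy": 0.0,"dz": 0.0,"claw": -0.6},{"wx": 0.0,"wy": 0.0,"wz": 0.0,"dx": 0.03,"dy": 0.0,"dz": 0.0,"claw": -0.6}]'

```text
clock: 15.8
tcp_pos: [0.5587, -0.2018, 0.0869]
tool_rot: [0.02, 0.707, -0.02, 0.707]
contact_force: [0.9, -0.4, -0.5]
width: 0.0359
```

Emit:
jog_arm --moves '[{"wx": 0.0,"wy": 0.0,"wz": 0.0,"dx": 0.01,"dy": 0.0,"dz": 0.0,"claw": -0.6},{"wx": 0.0,"wy": 0.0,"wz": 0.0,"dx": 0.015,"dy": 0.0,"dz": 0.0,"claw": -0.6}]'

```text
clock: 16.0
tcp_pos: [0.5586, -0.2018, 0.0853]
tool_rot: [0.02, 0.707, -0.02, 0.707]
contact_force: [0.2, 0.2, -1.3]
width: 0.0358
```

Emit:
jog_arm --moves '[{"wx": 0.0,"wy": 0.0,"wz": 0.0,"dx": 0.015,"dy": 0.01,"dz": 0.0,"claw": -0.6},{"wx": 0.0,"wy": 0.0,"wz": 0.0,"dx": 0.02,"dy": 0.01,"dz": 0.0,"claw": -0.6}]'

```text
clock: 16.2
tcp_pos: [0.5585, -0.2007, 0.083]
tool_rot: [0.02, 0.707, -0.02, 0.707]
contact_force: [-0.3, -0.3, -0.6]
width: 0.0357
```

Emit:
jog_arm --moves '[{"wx": 0.0,"wy": 0.0,"wz": 0.0,"dx": 0.015,"dy": 0.0,"dz": 0.0,"claw": -0.6}]'

```text
clock: 16.3
tcp_pos: [0.5586, -0.2007, 0.0816]
tool_rot: [0.02, 0.707, -0.02, 0.707]
contact_force: [-0.3, -0.4, -0.6]
width: 0.0359
```

Emit:
jog_arm --moves '[{"wx": 0.0,"wy": 0.0,"wz": 0.0,"dx": 0.015,"dy": 0.0,"dz": 0.0,"claw": -0.6}]'

```text
clock: 16.4
tcp_pos: [0.5586, -0.2007, 0.08]
tool_rot: [0.02, 0.707, -0.02, 0.707]
contact_force: [-0.1, 0.3, -0.7]
width: 0.0359
```

Past the full level with no resistance, so this cell is empty too. I'll go to 40 mm and release.

Emit:
jog_arm --moves '[{"wx": 0.0,"wy": 0.0,"wz": 0.0,"dx": 0.02,"dy": 0.0,"dz": 0.0,"claw": -0.6},{"wx": 0.0,"wy": 0.0,"wz": 0.0,"dx": 0.04,"dy": 0.0,"dz": 0.0,"claw": -0.6}]'

```text
clock: 16.6
tcp_pos: [0.5586, -0.2007, 0.0759]
tool_rot: [0.02, 0.707, -0.02, 0.707]
contact_force: [-0.5, 0.1, -0.8]
width: 0.0361
```

Emit:
jog_arm --moves '[{"wx": 0.0,"wy": 0.0,"wz": 0.0,"dx": 0.025,"dy": 0.0,"dz": 0.0,"claw": -0.6},{"wx": 0.0,"wy": 0.0,"wz": 0.0,"dx": 0.025,"dy": 0.0,"dz": 0.0,"claw": -0.6}]'

```text
clock: 16.8
tcp_pos: [0.5584, -0.2007, 0.0732]
tool_rot: [0.02, 0.707, -0.02, 0.707]
contact_force: [-0.2, 0.5, -2.4]
width: 0.0359
```

Emit:
jog_arm --moves '[{"wx": 0.0,"wy": 0.0,"wz": 0.0,"dx": 0.0,"dy": 0.0,"dz": 0.0,"claw": 0.4},{"wx": 0.0,"wy": 0.0,"wz": 0.0,"dx": 0.0,"dy": 0.0,"dz": 0.0,"claw": 0.4},{"wx": 0.0,"wy": 0.0,"wz": 0.0,"dx": 0.0,"dy": 0.0,"dz": 0.0,"claw": 0.4},{"wx": 0.0,"wy": 0.0,"wz": 0.0,"dx": 0.0,"dy": 0.0,"dz": 0.0,"claw": 0.4},{"wx": 0.0,"wy": 0.0,"wz": 0.0,"dx": 0.0,"dy": 0.0,"dz": 0.0,"claw": 0.4},{"wx": 0.0,"wy": 0.0,"wz": 0.0,"dx": -0.5,"dy": 0.0,"dz": 0.0,"claw": 0.4},{"wx": 0.0,"wy": 0.0,"wz": 0.0,"dx": -0.95,"dy": 0.0,"dz": 0.0,"claw": 0.4},{"wx": 0.0,"wy": 0.0,"wz": 0.0,"dx": -0.95,"dy": 0.0,"dz": 0.0,"claw": -1.0},{"wx": 0.0,"wy": 0.0,"wz": 0.0,"dx": -0.95,"dy": 0.0,"dz": 0.0,"claw": -1.0}]'

```text
clock: 17.7
tcp_pos: [0.5587, -0.2008, 0.1693]
tool_rot: [0.02, 0.706, -0.02, 0.707]
contact_force: [-0.2, -0.0, -1.2]
width: 0.0317
```

```bash
python3 chk.py w8;python3 - <<'E'
from h import *
for n,b in(("top",(345,195,410,212)),("scene",(220,150,260,185))):
  s=snapshot(n)
  for a,u,v in blobs(s["image"],[0,0,150],[180,60,255],b): print(n,a,u,v,np.round(ray(s,u,v,.103),4))
E
```

```text
0.023842467112368 [ 0.55821383 -0.20057302  0.16818188] [ 0.02028932  0.70691232 -0.02012136  0.70672374] [-0.48753967 -0.78200542 -0.56036296] 17.75
75974 289 133 [ 0.5453 -0.152   0.094 ]
7818 606 82 [ 0.7567 -0.131   0.094 ]
5746 217 108 [ 0.4985 -0.133   0.094 ]
5709 313 108 [ 0.5627 -0.1365  0.094 ]
1918 399 94 [ 0.6206 -0.1308  0.094 ]
4591 225 199 [ 0.495 -0.197  0.094]
4582 313 199 [ 0.5591 -0.2007  0.094 ]
scene 26 237.34615384615384 161.69230769230768 [ 0.6215 -0.2432  0.103 ]
```

View pics/w8.png

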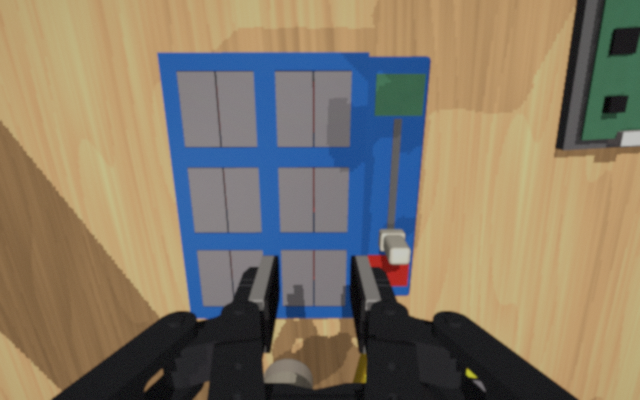

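Both middle cells are shut flat over their tins. The white marker at (397,248) is still near red, at crate y≈-0.04. With the fingers shut, I'll go down behind it on the red side.

Emit:
jog_arm --moves '[{"wx": 0.0,"wy": 0.0,"wz": 0.0,"dx": 0.0,"dy": -0.4,"dz": 0.35,"claw": -1.0},{"wx": 0.0,"wy": 0.0,"wz": 0.0,"dx": 0.0,"dy": -0.72,"dz": 0.65,"claw": -1.0},{"wx": 0.0,"wy": 0.0,"wz": 0.0,"dx": 0.0,"dy": -0.72,"dz": 0.65,"claw": -1.0},{"wx": 0.0,"wy": 0.0,"wz": 0.0,"dx": 0.0,"dy": -0.72,"dz": 0.65,"claw": -1.0},{"wx": 0.0,"wy": 0.0,"wz": 0.0,"dx": 0.0,"dy": -0.72,"dz": 0.65,"claw": -1.0},{"wx": 0.0,"wy": 0.0,"wz": 0.0,"dx": 0.0,"dy": -0.72,"dz": 0.65,"claw": -1.0}]'

```text
clock: 18.45
tcp_pos: [0.6189, -0.2755, 0.1684]
tool_rot: [0.02, 0.707, -0.02, 0.707]
contact_force: [0.2, 0.4, -0.3]
width: 0.0002
```

Emit:
jog_arm --moves '[{"wx": 0.0,"wy": 0.0,"wz": 0.0,"dx": 0.3,"dy": 0.0,"dz": 0.0,"claw": -1.0},{"wx": 0.0,"wy": 0.0,"wz": 0.0,"dx": 0.6,"dy": 0.0,"dz": 0.0,"claw": -1.0},{"wx": 0.0,"wy": 0.0,"wz": 0.0,"dx": 0.8,"dy": 0.0,"dz": 0.0,"claw": -1.0},{"wx": 0.0,"wy": 0.0,"wz": 0.0,"dx": 0.96,"dy": 0.0,"dz": 0.0,"claw": -1.0},{"wx": 0.0,"wy": 0.0,"wz": 0.0,"dx": 0.96,"dy": 0.0,"dz": 0.0,"claw": -1.0},{"wx": 0.0,"wy": 0.0,"wz": 0.0,"dx": 0.96,"dy": 0.0,"dz": 0.0,"claw": -1.0}]'

```text
clock: 19.05
tcp_pos: [0.6196, -0.2763, 0.0733]
tool_rot: [0.02, 0.707, -0.02, 0.707]
contact_force: [0.6, -0.3, 1.6]
width: -0.0001
```

```bash
python3 chk.py w9
python3 - <<'E'
from h import *
s=snapshot("scene");cv2.imwrite("pics/q9.png",cv2.resize(s["image"][110:210,190:320],(780,600),interpolation=cv2.INTER_CUBIC)[:,:,::-1])
E
```

```text
-0.00011157345566496676 [ 0.61984487 -0.27648085  0.0737897 ] [ 0.01989019  0.70630351 -0.02037999  0.70733612] [-0.30076341 -0.96709661 -0.19427559] 19.1
4086 311 137 [ 0.6224 -0.2187  0.094 ]
39062 515 178 [ 0.7109 -0.2416  0.094 ]
7291 29 105 [ 0.5074 -0.1993  0.094 ]
15535 153 99 [ 0.5588 -0.1998  0.094 ]
5457 42 228 [ 0.497  -0.2532  0.094 ]
7069 170 227 [ 0.5557 -0.256   0.094 ]
```

Emit:
jog_arm --moves '[{"wx": 0.0,"wy": 0.0,"wz": 0.0,"dx": 0.0,"dy": 0.08,"dz": 0.0,"claw": -1.0},{"wx": 0.0,"wy": 0.0,"wz": 0.0,"dx": 0.0,"dy": 0.16,"dz": 0.0,"claw": -1.0},{"wx": 0.0,"wy": 0.0,"wz": 0.0,"dx": 0.0,"dy": 0.24,"dz": 0.0,"claw": -1.0},{"wx": 0.0,"wy": 0.0,"wz": 0.0,"dx": 0.0,"dy": 0.32,"dz": 0.0,"claw": -1.0}]'

```text
clock: 19.55
tcp_pos: [0.6214, -0.2437, 0.0731]
tool_rot: [0.02, 0.707, -0.02, 0.707]
contact_force: [-1.6, -2.0, 3.1]
width: 0.0001
```

Emit:
jog_arm --moves '[{"wx": 0.0,"wy": 0.0,"wz": 0.0,"dx": 0.0,"dy": 0.08,"dz": 0.0,"claw": -1.0},{"wx": 0.0,"wy": 0.0,"wz": 0.0,"dx": 0.0,"dy": 0.16,"dz": 0.0,"claw": -1.0},{"wx": 0.0,"wy": 0.0,"wz": 0.0,"dx": 0.0,"dy": 0.24,"dz": 0.0,"claw": -1.0},{"wx": 0.0,"wy": 0.0,"wz": 0.0,"dx": 0.0,"dy": 0.32,"dz": 0.0,"claw": -1.0},{"wx": 0.0,"wy": 0.0,"wz": 0.0,"dx": 0.0,"dy": 0.4,"dz": 0.0,"claw": -1.0},{"wx": 0.0,"wy": 0.0,"wz": 0.0,"dx": 0.0,"dy": 0.48,"dz": 0.0,"claw": -1.0}]'

```text
clock: 20.15
tcp_pos: [0.6241, -0.1959, 0.0729]
tool_rot: [0.02, 0.707, -0.02, 0.707]
contact_force: [-0.6, -1.1, 6.0]
width: -0.0001
```

```bash
python3 chk.py w10
```

```text
-1.790901006872178e-05 [ 0.62411292 -0.19471485  0.07289423] [ 0.02005172  0.70671883 -0.01989442  0.70693043] [ 5.87439925e-01 -4.68453671e-03  5.36800973e+00] 20.2
52402 395 129 [ 0.6623 -0.1368  0.094 ]
9567 604 105 [ 0.7481 -0.1322  0.094 ]
7794 33 145 [ 0.5089 -0.135   0.094 ]
14094 158 141 [ 0.5623 -0.1361  0.094 ]
4387 311 116 [ 0.6274 -0.1296  0.094 ]
2772 311 218 [ 0.6249 -0.1746  0.094 ]
2566 44 245 [ 0.5    -0.1809  0.094 ]
3157 172 245 [ 0.5597 -0.1843  0.094 ]
```

View pics/w10.png

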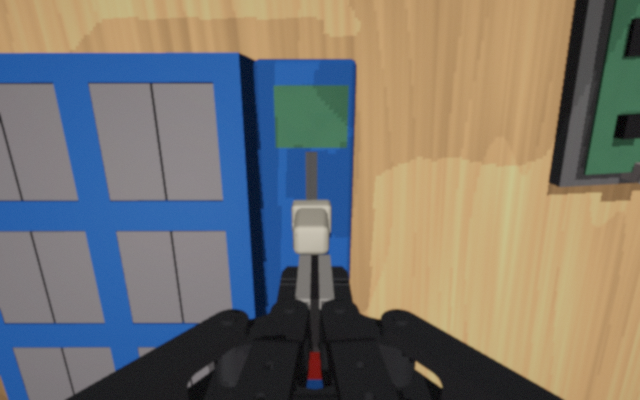

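The last picture shows the marker (311,218) moving ahead of the fingers toward the green patch, with track still left. I'll push on, 2 mm higher to take off the slight vertical load, and feel for the stop.

Emit:
jog_arm --moves '[{"wx": 0.0,"wy": 0.0,"wz": 0.0,"dx": -0.02,"dy": 0.06,"dz": 0.0,"claw": -1.0},{"wx": 0.0,"wy": 0.0,"wz": 0.0,"dx": -0.02,"dy": 0.12,"dz": 0.0,"claw": -1.0}]'

```text
clock: 20.4
tcp_pos: [0.6245, -0.1837, 0.0745]
tool_rot: [0.02, 0.707, -0.02, 0.707]
contact_force: [0.9, -0.4, 0.4]
width: 0.0002
```

Emit:
jog_arm --moves '[{"wx": 0.0,"wy": 0.0,"wz": 0.0,"dx": 0.0,"dy": 0.02,"dz": 0.0,"claw": -1.0},{"wx": 0.0,"wy": 0.0,"wz": 0.0,"dx": 0.0,"dy": 0.04,"dz": 0.0,"claw": -1.0}]'

```text
clock: 20.6
tcp_pos: [0.6247, -0.18, 0.0743]
tool_rot: [0.02, 0.707, -0.02, 0.707]
contact_force: [1.7, 0.6, 0.1]
width: 0.0002
```

Emit:
jog_arm --moves '[{"wx": 0.0,"wy": 0.0,"wz": 0.0,"dx": 0.0,"dy": 0.02,"dz": 0.0,"claw": -1.0},{"wx": 0.0,"wy": 0.0,"wz": 0.0,"dx": 0.0,"dy": 0.03,"dz": 0.0,"claw": -1.0}]'

```text
clock: 20.8
tcp_pos: [0.625, -0.1774, 0.0745]
tool_rot: [0.02, 0.707, -0.02, 0.707]
contact_force: [0.4, 0.3, 0.0]
width: 0.0002
```

Emit:
jog_arm --moves '[{"wx": 0.0,"wy": 0.0,"wz": 0.0,"dx": 0.0,"dy": 0.02,"dz": 0.0,"claw": -1.0}]'

```text
clock: 20.9
tcp_pos: [0.6251, -0.1756, 0.0745]
tool_rot: [0.02, 0.707, -0.02, 0.707]
contact_force: [-0.5, 0.1, -0.0]
width: 0.0
```

```bash
cat > mk.py <<'E'
from h import *
st=state();print(st["tcp_pos"],st["contact_force"],st["clock"])
w=snapshot("wrist");h=cv2.cvtColor(w["image"],cv2.COLOR_RGB2HSV)
C=np.array([.527,-.1988])
def cy(X): d=X[:2]-C; return np.round([.998*d[0]-.057*d[1],.057*d[0]+.998*d[1]],4)
print("tcp crate",cy(st["tcp_pos"]))
for n,s,b in(("wrist",w,(270,60,350,300)),("scene",snapshot("scene"),(220,140,320,205)),("top",snapshot("top"),(345,192,412,212))):
  for a,u,v in blobs(s["image"],[0,0,120],[180,60,255],b,6): print(n,a,round(u),round(v),cy(ray(s,u,v,.103)))
  for a,u,v in blobs(s["image"],[45,90,30],[85,255,200],b,6): print(n,"green",a,round(u),round(v),cy(ray(s,u,v,.064)))
E
python3 mk.py
```

```text
[ 0.62509385 -0.17558441  0.074534  ] [-0.48488882  0.13699386 -0.0281961 ] 20.9
tcp crate [0.0966 0.0288]
wrist 1029 310 243 [0.0958 0.0408]
wrist 31 304 298 [0.0927 0.0131]
wrist 32 325 298 [0.1025 0.0132]
wrist green 3819 311 156 [0.096  0.0724]
scene 64 277 144 [-0.0154  0.0117]
scene 22 284 141 [-0.0355  0.0209]
scene 190 296 151 [-0.0273  0.0681]
scene 30 271 154 [0.0223 0.0193]
scene 209 282 166 [0.036 0.068]
scene 19 266 161 [0.0499 0.0232]
scene 24 259 179 [0.1074 0.0447]
scene green 85 271 189 [0.0948 0.0726]
top green 30 353 203 [0.0987 0.0806]
```

Emit:
jog_arm --moves '[{"wx": 0.0,"wy": 0.0,"wz": 0.0,"dx": 0.0,"dy": 0.02,"dz": 0.0,"claw": -1.0}]'

```text
clock: 21.15
tcp_pos: [0.6252, -0.1737, 0.0746]
tool_rot: [0.02, 0.707, -0.02, 0.707]
contact_force: [0.6, -0.9, 0.2]
width: -0.0005
```

Emit:
jog_arm --moves '[{"wx": 0.0,"wy": 0.0,"wz": 0.0,"dx": 0.0,"dy": 0.02,"dz": 0.0,"claw": -1.0}]'

```text
clock: 21.25
tcp_pos: [0.6253, -0.1715, 0.0746]
tool_rot: [0.02, 0.707, -0.02, 0.707]
contact_force: [0.3, -0.4, 0.3]
width: -0.0002
```

```bash
python3 mk.py | grep -E "^\[|tcp|wrist"
```

```text
[ 0.62532472 -0.17148221  0.07458445] [ 0.34679902 -0.36463654  0.2797902 ] 21.25
tcp crate [0.0966 0.0329]
wrist 761 310 247 [0.0957 0.0432]
wrist 30 304 298 [0.0927 0.0171]
wrist 32 325 298 [0.1026 0.0172]
wrist green 3753 311 164 [0.0959 0.0724]
```

The picture quota is used up, so I'll check in numbers: while the marker is being pushed, it should stay at a fixed place in the wrist image.

Run:
```python
from h import *
s=snapshot("wrist");cv2.imwrite("pics/w11.png",s["image"][:,:,::-1])
a=cv2.imread("pics/w10.png")[:,:,::-1];b=s["image"]
for n,im in(("w10",a),("w11",b)):
  print(n,"col mean 303-306, 308-314, rows 130..320 step 5")
  for v in range(130,321,5): print(v,im[v,303:306].mean(0).astype(int).tolist(),im[v,308:314].mean(0).astype(int).tolist(),im[v,290:294].mean(0).astype(int).tolist())
```

```text
w10 col mean 303-306, 308-314, rows 130..320 step 5
130 [74, 120, 92] [73, 118, 90] [73, 120, 92]
135 [72, 120, 91] [72, 118, 90] [72, 120, 92]
140 [73, 120, 91] [72, 118, 90] [72, 119, 90]
145 [73, 118, 89] [72, 118, 90] [73, 119, 90]
150 [39, 84, 148] [45, 87, 152] [36, 84, 150]
155 [50, 83, 138] [85, 82, 83] [37, 84, 150]
160 [51, 84, 138] [84, 82, 83] [37, 85, 150]
165 [50, 84, 138] [85, 83, 83] [37, 83, 150]
170 [48, 83, 139] [85, 83, 83] [37, 84, 150]
175 [49, 84, 142] [84, 82, 82] [36, 83, 149]
180 [48, 83, 142] [84, 83, 82] [36, 83, 149]
185 [46, 84, 142] [84, 83, 82] [36, 83, 149]
190 [47, 84, 142] [84, 83, 83] [36, 83, 149]
195 [47, 83, 142] [83, 82, 82] [37, 84, 150]
200 [113, 118, 133] [124, 120, 111] [57, 100, 165]
205 [174, 168, 154] [174, 168, 154] [94, 115, 149]
210 [146, 140, 127] [145, 140, 127] [122, 132, 151]
215 [147, 141, 129] [147, 141, 129] [115, 127, 153]
220 [149, 143, 130] [148, 142, 130] [107, 121, 148]
225 [161, 156, 142] [162, 156, 142] [107, 124, 154]
230 [200, 194, 179] [200, 194, 179] [85, 106, 145]
235 [195, 188, 174] [194, 188, 174] [75, 105, 155]
2
[... 1918 characters left out ...]
9, 116, 161]
250 [142, 137, 125] [141, 136, 123] [90, 117, 160]
255 [118, 114, 108] [98, 95, 89] [84, 113, 160]
260 [118, 114, 111] [77, 75, 73] [80, 110, 159]
265 [118, 114, 111] [76, 74, 72] [66, 93, 138]
270 [117, 113, 110] [76, 73, 71] [29, 30, 31]
275 [118, 114, 110] [72, 69, 67] [29, 29, 31]
280 [117, 115, 111] [68, 67, 66] [37, 36, 38]
285 [119, 115, 111] [66, 62, 62] [39, 39, 41]
290 [117, 114, 109] [65, 63, 63] [30, 30, 31]
295 [118, 114, 110] [63, 60, 60] [30, 31, 32]
300 [141, 137, 133] [87, 84, 81] [26, 25, 25]
305 [37, 37, 38] [66, 63, 62] [30, 29, 31]
310 [27, 28, 31] [36, 35, 35] [37, 36, 39]
315 [29, 28, 31] [26, 25, 26] [29, 28, 31]
320 [29, 29, 29] [26, 25, 25] [29, 30, 32]
```

The fingers are passing over the marker: its foot edge moved from row 200 to 237 and the pads now cover its top. So with the fingers shut, their tips sit about 28–30 mm above the reported TCP. I'll back off behind the marker and go 16 mm lower, which still puts the tips at about 87 mm, well above the ledge.

Emit:
jog_arm --moves '[{"wx": 0.0,"wy": 0.0,"wz": 0.0,"dx": -0.15,"dy": 0.0,"dz": 0.0,"claw": -1.0},{"wx": 0.0,"wy": 0.0,"wz": 0.0,"dx": -0.3,"dy": -0.1,"dz": 0.0,"claw": -1.0},{"wx": 0.0,"wy": 0.0,"wz": 0.0,"dx": -0.3,"dy": -0.45,"dz": 0.0,"claw": -1.0},{"wx": 0.0,"wy": 0.0,"wz": 0.0,"dx": -0.3,"dy": -0.45,"dz": 0.0,"claw": -1.0},{"wx": 0.0,"wy": 0.0,"wz": 0.0,"dx": -0.3,"dy": -0.45,"dz": 0.0,"claw": -1.0}]'

```text
clock: 21.95
tcp_pos: [0.6227, -0.2169, 0.1054]
tool_rot: [0.021, 0.707, -0.021, 0.707]
contact_force: [-0.0, 0.3, -0.6]
width: -0.0002
```

```bash
python3 mk.py | grep -E "^\[|tcp|wrist"
python3 - <<'E'
from h import *
s=snapshot("wrist");im=s["image"]
C=np.array([.527,-.1988])
def cy(X): d=X[:2]-C; return np.round([.998*d[0]-.057*d[1],.057*d[0]+.998*d[1]],4)
p=None
for v in range(60,300,3):
  c=im[v,309:313].mean(0).astype(int)
  print(v,c.tolist(),cy(ray(s,311,v,.064))[1],cy(ray(s,311,v,.103))[1]) if c.min()>110 else 0
E
```

```text
[ 0.62272454 -0.21694718  0.10535965] [-0.03249997  0.26557106 -0.57359592] 21.95
tcp crate [ 0.0966 -0.0127]
wrist 19 349 102 [0.1141 0.0583]
wrist 9 348 136 [0.1141 0.0423]
wrist 1243 311 162 [0.0962 0.0298]
wrist 7 347 175 [0.1141 0.0229]
wrist 15 346 216 [0.1142 0.001 ]
wrist 19 345 256 [ 0.1142 -0.0221]
wrist 6 304 255 [ 0.0917 -0.0215]
wrist 9 324 255 [ 0.1028 -0.0215]
wrist 6 329 258 [ 0.1056 -0.0236]
wrist 9 322 259 [ 0.1018 -0.0237]
wrist 8 302 262 [ 0.0911 -0.0259]
wrist 9 306 279 [ 0.0927 -0.0362]
wrist 6 328 285 [ 0.1055 -0.0399]
wrist 31 304 298 [ 0.0917 -0.0482]
wrist 31 325 298 [ 0.1035 -0.0482]
wrist green 2553 311 80 [0.0961 0.069 ]
147 [145, 140, 128] 0.0322 0.0384
150 [170, 164, 150] 0.0304 0.0369
153 [144, 139, 126] 0.0286 0.0354
156 [145, 140, 127] 0.0268 0.0339
159 [175, 168, 154] 0.025 0.0324
162 [197, 191, 177] 0.0231 0.0309
165 [195, 189, 174] 0.0213 0.0294
168 [193, 186, 172] 0.0194 0.0279
171 [191, 185, 170] 0.0176 0.0264
174 [189, 183, 168] 0.0157 0.0248
177 [186, 180, 166] 0.0138 0.0233
180 [180, 175, 160] 0.0119 0.0217
183 [135, 130, 118] 0.01 0.0202
```

The marker is now at crate y≈0.027, so about 18 mm is left to go. I'll descend behind it and push again.

Emit:
jog_arm --moves '[{"wx": 0.0,"wy": 0.0,"wz": 0.0,"dx": 0.2,"dy": 0.0,"dz": 0.0,"claw": -1.0},{"wx": 0.0,"wy": 0.0,"wz": 0.0,"dx": 0.3,"dy": 0.0,"dz": 0.0,"claw": -1.0},{"wx": 0.0,"wy": 0.0,"wz": 0.0,"dx": 0.38,"dy": 0.0,"dz": 0.0,"claw": -1.0}]'

```text
clock: 22.45
tcp_pos: [0.6226, -0.2159, 0.0657]
tool_rot: [0.02, 0.707, -0.02, 0.706]
contact_force: [0.2, 0.2, 0.5]
width: 0.0003
```

Emit:
jog_arm --moves '[{"wx": 0.0,"wy": 0.0,"wz": 0.0,"dx": 0.03,"dy": 0.0,"dz": 0.0,"claw": -1.0},{"wx": 0.0,"wy": 0.0,"wz": 0.0,"dx": 0.06,"dy": 0.0,"dz": 0.0,"claw": -1.0},{"wx": 0.0,"wy": 0.0,"wz": 0.0,"dx": 0.08,"dy": 0.0,"dz": 0.0,"claw": -1.0}]'

```text
clock: 22.75
tcp_pos: [0.6229, -0.2165, 0.0587]
tool_rot: [0.02, 0.707, -0.02, 0.707]
contact_force: [-0.6, -0.1, -0.6]
width: 0.0001
```

The TCP is below ledge level with no contact, which confirms the offset. Pushing.

Emit:
jog_arm --moves '[{"wx": 0.0,"wy": 0.0,"wz": 0.0,"dx": 0.0,"dy": 0.08,"dz": 0.0,"claw": -1.0},{"wx": 0.0,"wy": 0.0,"wz": 0.0,"dx": 0.0,"dy": 0.16,"dz": 0.0,"claw": -1.0},{"wx": 0.0,"wy": 0.0,"wz": 0.0,"dx": 0.0,"dy": 0.22,"dz": 0.0,"claw": -1.0},{"wx": 0.0,"wy": 0.0,"wz": 0.0,"dx": 0.0,"dy": 0.27,"dz": 0.0,"claw": -1.0}]'

```text
clock: 23.15
tcp_pos: [0.6244, -0.1888, 0.0589]
tool_rot: [0.02, 0.707, -0.02, 0.707]
contact_force: [-1.4, -1.7, 0.9]
width: -0.0001
```

Emit:
jog_arm --moves '[{"wx": 0.0,"wy": 0.0,"wz": 0.0,"dx": 0.0,"dy": 0.04,"dz": 0.0,"claw": -1.0},{"wx": 0.0,"wy": 0.0,"wz": 0.0,"dx": 0.0,"dy": 0.08,"dz": 0.0,"claw": -1.0}]'

```text
clock: 23.35
tcp_pos: [0.6249, -0.1812, 0.0588]
tool_rot: [0.02, 0.707, -0.02, 0.707]
contact_force: [-0.3, -2.2, 0.9]
width: 0.0001
```

Emit:
jog_arm --moves '[{"wx": 0.0,"wy": 0.0,"wz": 0.0,"dx": 0.0,"dy": 0.02,"dz": 0.0,"claw": -1.0}]'

```text
clock: 23.45
tcp_pos: [0.625, -0.1792, 0.0587]
tool_rot: [0.02, 0.707, -0.02, 0.707]
contact_force: [0.0, -1.9, 0.6]
width: -0.0002
```

Emit:
jog_arm --moves '[{"wx": 0.0,"wy": 0.0,"wz": 0.0,"dx": 0.0,"dy": 0.015,"dz": 0.0,"claw": -1.0},{"wx": 0.0,"wy": 0.0,"wz": 0.0,"dx": 0.0,"dy": 0.015,"dz": 0.0,"claw": -1.0}]'

```text
clock: 23.65
tcp_pos: [0.625, -0.1778, 0.0586]
tool_rot: [0.02, 0.707, -0.02, 0.707]
contact_force: [-1.2, 0.4, 0.1]
width: -0.0002
```

Emit:
jog_arm --moves '[{"wx": 0.0,"wy": 0.0,"wz": 0.0,"dx": 0.0,"dy": 0.015,"dz": 0.0,"claw": -1.0},{"wx": 0.0,"wy": 0.0,"wz": 0.0,"dx": 0.0,"dy": 0.015,"dz": 0.0,"claw": -1.0}]'

```text
clock: 23.85
tcp_pos: [0.625, -0.1765, 0.0585]
tool_rot: [0.02, 0.707, -0.02, 0.707]
contact_force: [0.4, -0.2, -0.1]
width: 0.0002
```

Emit:
jog_arm --moves '[{"wx": 0.0,"wy": 0.0,"wz": 0.0,"dx": 0.0,"dy": 0.02,"dz": 0.0,"claw": -1.0}]'

```text
clock: 23.95
tcp_pos: [0.6252, -0.176, 0.0586]
tool_rot: [0.019, 0.707, -0.021, 0.707]
contact_force: [-2.6, -18.4, -2.7]
width: 0.0
```

Emit:
jog_arm --moves '[{"wx": 0.0,"wy": 0.0,"wz": 0.0,"dx": 0.0,"dy": 0.015,"dz": 0.0,"claw": -1.0}]'

```text
clock: 24.05
tcp_pos: [0.6253, -0.1758, 0.0587]
tool_rot: [0.019, 0.707, -0.021, 0.707]
contact_force: [-4.6, -25.0, -1.9]
width: 0.0001
```

```bash
python3 mk.py | grep -E "^\[|tcp|wrist|scene 2"
```

```text
[ 0.62525149 -0.17584184  0.05870949] [ -4.61305378 -25.0235013   -1.90278205] 24.05
tcp crate [0.0967 0.0285]
wrist 15 288 99 [0.0887 0.1023]
wrist 9 325 99 [0.1014 0.1023]
wrist 11 337 99 [0.1056 0.1023]
wrist 2404 310 234 [0.0962 0.0518]
wrist 8 306 268 [0.0942 0.0368]
wrist 26 326 269 [0.1023 0.0364]
wrist 7 304 271 [0.0937 0.0355]
wrist 6 300 274 [0.092  0.0344]
wrist 10 303 276 [0.0932 0.0333]
wrist 21 325 279 [0.1022 0.032 ]
wrist 10 306 283 [0.0943 0.0304]
wrist 8 329 288 [0.1038 0.028 ]
wrist 39 325 297 [0.1023 0.0234]
wrist 34 304 298 [0.0935 0.0233]
wrist green 4553 311 162 [0.096  0.0724]
scene 20 272 154 [0.0215 0.0219]
scene 204 282 166 [0.0362 0.0678]
```

The stop is felt firmly (25 N) with the marker at about y=0.046. Now I'll back off, lift clear and check.

Emit:
jog_arm --moves '[{"wx": 0.0,"wy": 0.0,"wz": 0.0,"dx": 0.0,"dy": -0.1,"dz": 0.0,"claw": -1.0},{"wx": 0.0,"wy": 0.0,"wz": 0.0,"dx": 0.0,"dy": -0.35,"dz": 0.0,"claw": -1.0},{"wx": 0.0,"wy": 0.0,"wz": 0.0,"dx": -0.4,"dy": -0.4,"dz": 0.0,"claw": -1.0},{"wx": 0.0,"wy": 0.0,"wz": 0.0,"dx": -0.8,"dy": -0.4,"dz": 0.0,"claw": -1.0},{"wx": 0.0,"wy": 0.0,"wz": 0.0,"dx": -1.0,"dy": -0.4,"dz": 0.0,"claw": -1.0},{"wx": 0.0,"wy": 0.0,"wz": 0.0,"dx": -1.0,"dy": -0.4,"dz": 0.0,"claw": -1.0},{"wx": 0.0,"wy": 0.0,"wz": 0.0,"dx": -1.0,"dy": -0.4,"dz": 0.0,"claw": -1.0}]'

```text
clock: 24.9
tcp_pos: [0.6227, -0.2128, 0.1582]
tool_rot: [0.02, 0.707, -0.02, 0.707]
contact_force: [0.2, 0.2, -0.5]
width: -0.0002
```

```bash
python3 mk.py | grep -E "^\[|tcp|wrist|scene 2"
python3 - <<'E'
from h import *
s=snapshot("wrist");im=s["image"];C=np.array([.527,-.1988])
def cy(X): d=X[:2]-C; return np.round([.998*d[0]-.057*d[1],.057*d[0]+.998*d[1]],4)
for v in range(40,240,3):
  c=im[v,309:313].mean(0).astype(int)
  if c.min()>150: print(v,cy(ray(s,311,v,.103))[1])
for a,u,v in blobs(im,[0,0,60],[180,110,255],(0,0,640,300),1000): print(a,cy(ray(s,u,v,.094)))
t=snapshot("top")
for lo,hi in (([0,150,60],[8,255,255]),([80,100,60],[95,255,255])):
  for a,u,v in blobs(t["image"],lo,hi,(200,190,300,270),20): print("bench",a,round(u),round(v))
E
```

```text
[ 0.62272243 -0.21275798  0.15819727] [ 0.17585558  0.20462858 -0.48607954] 24.9
tcp crate [ 0.0963 -0.0085]
wrist 13 343 87 [0.1148 0.0694]
wrist 741 312 125 [0.0961 0.0467]
wrist 21 342 131 [0.1149 0.043 ]
wrist 14 341 180 [0.115  0.0109]
wrist 22 340 222 [ 0.1149 -0.0187]
wrist 6 300 258 [ 0.0872 -0.0459]
wrist 13 329 260 [ 0.1076 -0.0473]
wrist 10 339 260 [ 0.1149 -0.0475]
wrist 30 325 298 [ 0.1049 -0.078 ]
wrist 28 304 298 [ 0.0897 -0.0781]
wrist green 2086 312 82 [0.096  0.0728]
121 0.0494
124 0.0476
127 0.0457
130 0.0439
133 0.042
136 0.0402
84833 [0.1588 0.0267]
6524 [-0.0324  0.0642]
6538 [0.0318 0.0641]
2192 [0.0962 0.0723]
1738 [0.0964 0.022 ]
5129 [-0.0323  0.    ]
5138 [0.0319 0.    ]
3612 [-0.0322 -0.0615]
3617 [ 0.032  -0.0615]
bench 184 210 200
bench 92 264 224
bench 101 218 257
```

```bash
python3 -c "
from station import *
print(finish_job())"
```

```text
the job is handed in; nothing more can be done
None
```

Both red-topped tins are in the crate's two middle cells (crate x = -32 and +32 mm, y = 0), and the marker is at its green-end stop. I handed the job in at about 25 s of the 72 s allowed.

**Finding the cells:** Each tin went past the full level (30 mm down) without resistance, so both middle cells were empty. I released each at about 40 mm depth. I did not probe the other four cells, as the first two I tried were free.

**Tins:** Afterwards the leaves lay flat at all six cells, and no red top was left where the tins had stood. I did not measure directly that the tins rest on the cell floors; I rely on the free fall and the shut leaves.

**Marker:** I pushed it until it hit a firm stop at about 25 N. In the last wrist picture it was at crate y ≈ +0.045 m, about 0.085–0.09 m from where it started, next to the green patch.

**What did not go as planned:**
- **Fingertip offset:** The fingertips sat about 20–30 mm higher than the reported TCP. My first grasp closed above the tin without disturbing it.
- **First marker push:** For the same reason, the fingers slid over the marker's top at about y = 0.027 m. I repeated the push 16 mm lower and it worked.

**Other things on the bench:** The two turquoise tins are where they were to within a pixel or two. I made no separate final check of the other objects, but the arm did not work close to them.

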